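Bedside repellent battery change: tip out cells, find thread hand, hold cap off

TASK

The mosquito repellent needs new batteries: tip the three fresh AA cells out of the white cup into the wooden tray, and stand the empty cup upright again on the black nightstand top, beside the tray. Then unscrew the ribbed battery cap of the repellent - nobody knows whether its thread is right-hand or left-hand, so try it both ways - and lift it off. Finish while still holding the cap in the gripper, about 10 cm above where it sat, and leave everything else on the nightstand where it is.

Things in the scene. Friction and masses are not known exactly. Their poses are not given: they have to be found in the camera images.
- cup: White ceramic cup, no handle, 84 mm high, straight-sided: 65 mm across the rim, 64 mm at mid height, 53 mm across the foot outside; wall 4 mm, floor 5 mm; 0.16 to 0.26 kg. Three cells stand on end in it, below the rim. Origin: centre of its underside; z: up through the mouth. The cells begin to slide out when its axis is about 105 degrees from upright and surely leave at 115 to 125 degrees.
- cell_1: Fresh AA battery cell 1 of 3: grey steel cylinder 14.5 mm in diameter, 50.5 mm long, 23 g, smooth. Origin: its middle; z axis: along its length. Starts on end in the cup.
- cell_2: Fresh AA battery cell 2 of 3: grey steel cylinder 14.5 mm in diameter, 50.5 mm long, 23 g, smooth. Origin: its middle; z axis: along its length. Starts on end in the cup.
- cell_3: Fresh AA battery cell 3 of 3: grey steel cylinder 14.5 mm in diameter, 50.5 mm long, 23 g, smooth. Origin: its middle; z axis: along its length. Starts on end in the cup.
- tray: Wooden valet tray with a grey felt floor, fixed to the nightstand: outside 170 mm along its x by 190 mm along its y, 28 mm high, walls 6 mm thick, floor 6 mm thick, open at the top. Origin: centre of its underside; z up.
- repellent: Mosquito repellent, stuck to the nightstand: white housing 84 mm (its x) by 178 mm (its y), flat deck at 62 mm height. On the deck: the cap, axis at x 0, y +48 mm; a round slotted vapour head 56 mm across, 34 mm high at x 0, y -48 mm; a steel toggle switch 18 mm high at x -31, y -14 mm. Origin: centre of its underside; z up.
- neck (a point): Centre of the rim of the battery neck under the cap, on the cap's axis, 77 mm above the nightstand. Tube 38 mm across with a coarse three-start outer thread. The wrong way the cap stops dead within 0.2 rad (a gripper slips round it); the right way it turns easily, without rising by itself; from 1.0 to 1.5 rad of turn the thread is clear and the cap lifts straight off; at 1.6 rad it meets a stop.
- cap: Grey ribbed round battery cap screwed on the neck: 56 mm across, 30 mm high, 28 to 60 g; its lower edge lies 1 mm above the deck, its flat top at 93 mm height. Origin: centre of its lower edge; z up. Screwed on, its x axis lies along the repellent's within 0.05 rad. Its thread may be right-hand (loosens anticlockwise seen from above) or left-hand (clockwise); this cannot be seen.
- pill_dispenser: Bystander: round white weekly pill dispenser with a flip cover, 113 mm in diameter, 33 mm high. Origin: centre of its underside.
- tablet_box: Bystander: green plastic tablet box, 56 by 86 mm, 27 mm high. Origin: centre of its underside.
- key_holder: Bystander: steel key ring holder, round foot 80 mm in diameter, post with a crossbar, 111 mm high. Origin: centre of its underside.
- alarm_clock: Bystander: black alarm clock 40 by 90 mm, 89 mm high. Origin: centre of its underside.
- water_glass: Bystander: clear drinking glass 68 mm in diameter, 105 mm high. Origin: centre of its underside.
- glasses_case: Bystander: black glasses case 62 by 155 mm, 39 mm high. Origin: centre of its underside.
Not all that is in view belongs to the job. What is meant by the cap is not blue or pink, and is the larger of those in its own colour.

How it is judged (in metres and radians):
On the way, in this order (a step that is already met when the one before it is completed fails the run):
1. the three cells lie in the tray, tipped out of the cup (which is still tipped by more than 60 degrees) (x of cell_1 in the frame of tray between -0.079 and 0.079 m and y of cell_1 in the frame of tray between -0.089 and 0.089 m and z of each of cell_1, cell_2, cell_3 in the frame of tray below 0.033 m and x of cell_2 in the frame of tray between -0.079 and 0.079 m and y of cell_2 in the frame of tray between -0.089 and 0.089 m and x of cell_3 in the frame of tray between -0.079 and 0.079 m and y of cell_3 in the frame of tray between -0.089 and 0.089 m and angle between cup's own z axis and vertical above 1.05 rad), for 0.1 s.
2. the empty cup stands upright on the nightstand beside the tray, let go (angle between cup's own z axis and vertical below 0.08 rad and height (world z) of cup below 0.004 m and linear speed of cup below 0.03 m/s and contact force between the fingers and cup below 0.05 N and (x of cup in the frame of tray above 0.085 m or x of cup in the frame of tray below -0.085 m or y of cup in the frame of tray above 0.095 m or y of cup in the frame of tray below -0.095 m) and x of cell_1 in the frame of tray between -0.079 and 0.079 m and y of cell_1 in the frame of tray between -0.089 and 0.089 m and z of each of cell_1, cell_2, cell_3 in the frame of tray below 0.033 m and x of cell_2 in the frame of tray between -0.079 and 0.079 m and y of cell_2 in the frame of tray between -0.089 and 0.089 m and x of cell_3 in the frame of tray between -0.079 and 0.079 m and y of cell_3 in the frame of tray between -0.089 and 0.089 m), for 0.2 s.
3. the cap is unscrewed: turned by more than 0.75 rad either way while still down on the neck (angle between the x axis of cap and the x axis of repellent, either way round above 0.75 rad and z of cap in the frame of neck below -0.009 m and horizontal distance between cap and neck below 0.006 m).
At the end, for the whole second after the job is handed in: The gripper holds the cap still, at least 80 mm above its seat on the neck, carried by nothing else; the three cells lie still inside the tray; the cup stands upright (within about 4 degrees), let go and still, on the nightstand top beside the tray; no bystander has been shifted by more than 20 mm (all of step 2 and z of cap in the frame of neck above 0.066 m and contact force between the fingers and cap above 0.5 N and contact force between cap and repellent below 0.05 N and contact force between cap and cup below 0.05 N and linear speed of each of cap, cell_1, cell_2, cell_3 below 0.03 m/s); the arm keeps its last pose, push and grip.
It fails at once if a bystander (pill dispenser, tablet box, key holder, alarm clock, water glass, glasses case) is shifted by more than 20 mm (distance of any of pill_dispenser, tablet_box, key_holder, alarm_clock, water_glass, glasses_case from where it was at the start of the episode above 0.02 m).
It also fails if it takes over 67 s, if anything falls off the work surface, if the arm or the gripper's body presses on something with over 40 N, if the wrist force passes 120 N, or if a joint passes its speed limit or range.

ROBOT

A 7-joint arm with a two-finger parallel gripper is mounted at the origin on the work surface. World frame = base frame: x ahead of the robot, y to its left, z up, the work surface at z = 0. Lengths are in m, angles in degrees, forces in N, time in s.
With the tool pointing down it reaches from about 0.4 to 0.9 m from the base axis. Payload 5.6 kg.
Tool frame: the origin (TCP) lies midway between the tips of the shut fingers; the grasp point (between the pads) lies 19 mm behind it; z points along the fingers, y is the direction in which the jaws open and shut (so a half turn about z gives the same grasp; the last joint's range is limited). The gripper opens to 92 mm and grips with 3 to 60 N. Pads are 20 mm wide; open, the fingers measure 128 mm over their backs; the gripper's body (75 mm by 189 mm) begins 69 mm behind the grasp point.
Start: joints at [71.276, 26.786, -0.665, 91.828, 0.344, 61.387, -3.226], TCP at [0.182, -0.624, 0.188] pointing down, gripper open.
Joint ranges: [-144.91, 144.91], [-17.63, 115.5], [-89.93, 88.59], [15.96, 139.68], [-74.01, 254.01], [8.47, 105.57], [-167.45, 167.45]. Speed limits (degrees/s): [147.25, 147.25, 180, 180, 180, 180, 180].

INTERFACE

Orientations are given as [roll, pitch, yaw] about the fixed x, y, z axes, in that order (R = Rz(yaw) Ry(pitch) Rx(roll)).
In Python, from rig import r, capture, camera_params gives the robot as it stands.
- The arm moves only by the tool send_rows, never from a script. Its argument "commands" is one flat list of numbers, 7 for each row, row after row: the shift along the tool's x, y, z in cm, then the turn, a rotation vector about the tool's x, y, z in rad, then the opening, from 0 (shut) to 1 (fully open). In form: [dx, dy, dz, rx, ry, rz, gripper, dx, dy, dz, rx, ry, rz, gripper, ...]. A call has 1 to 10 rows; each row shifts and turns the commanded pose from where the row before left it, along the tool's axes as they then stand; what a row does not reach is not made up. A row lasts 1/12 s, in which the tool goes at most 41.7 mm and 7.16 degrees, less where a joint would pass 70% of its speed; a pose out of reach is approached as far as the arm can. A call with a gripper value outside its range is refused whole. The fingers move at their own pace and stop on an object; the grip force is fixed at half the most. Time passes only in rows, so rows that do not move let the fingers close. It gives the time, the measured TCP pose, the force and the opening at its end, in the units of the state.
- r.state(): the state, without advancing time (a new reading comes with each control period).
- capture(name): name is "side" or "top" or "wrist"; returns (picture, depth): 384x512x3 uint8, blue, green, red; 384x512 float32, m along the optical axis (not along the pixel's ray), 0 where there is no reading.
- camera_params(name): a dict with "vfov" (degrees; the focal length in pixels is half the picture's height over the tangent of half this angle, whatever the lens; pixels are square), "cx", "cy" (the principal point, pixels), "origin" and "rotation" of the camera in the world. Camera axes: x right, y up, looking along -z (the intrinsics and any distortion apply to the point x, -y, -z); pixel columns grow to the right and rows downward; lengths in m; the calibration is good to about 2 mm. A picture is of the moment at which its call begins: read the wrist's pose just before it. camera_params takes no time and is no camera call; for the wrist camera it gives the pose at the moment of the call.
- r.close_job(): hands the job in, once; it reports no verdict.
The state is a dict: "t": time; "joints": joint angles; "qvel": joint speeds; "joint_torque": joint torques, N m; "ee_pos": TCP position; "eef_rot": TCP orientation; "contact_force": force on the tool from outside, world axes, zero at the start; "ft_torque": the same for the moment, N m; "finger_gap": finger opening in m.
Only numpy, scipy, OpenCV 4.12 (cv2) and the standard library are available. Lean on these libraries where they do the work, as an engineer would, in place of code of your own. Each camera call takes 0.05 s, during which the arm holds its last target.

## Working session

There is one attempt and no reset: what is moved stays moved. The work goes in short steps, Python scripts to look and compute and a tool call to move; the robot and the scene stay as the last step left them, time stands still between calls to the robot, and variables do not carry over. Pictures are saved under pics/ and viewed, and the job is handed in when it is done.

Besides the shell and the picture viewer there is one more tool, called as name(argument=value, ...) on one line, values as JSON. send_rows: Moves the arm, as the interface text tells. Its arguments: {"type":"object","properties":{"commands":{"type":"array"}},"required":["commands"]}

```bash
mkdir -p pics; ls; python3 - <<'E'
from rig import r, capture, camera_params
import cv2
print(r.state())
for n in ["side","top"]:
    p=camera_params(n); print(n,p)
    a,d=capture(n); cv2.imwrite(f"pics/{n}0.png",a)
    import numpy as np; np.save(f"pics/{n}0.npy",d); 
E
```

```text
pics
{'t': 0.0, 'joints': array([71.27691682, 26.83654433, -0.66247333, 91.88054346,  0.34474485,
       61.389547  , -3.22704907]), 'qvel': array([-0.02941266,  0.00355206, -0.029419  ,  0.01550609, -0.0320809 ,
        0.00262985,  0.14797382]), 'joint_torque': array([-1.22981933e-04, -5.20568097e+01, -1.26285272e-02, -2.43748981e+01,
       -5.66493860e-02,  1.73612282e-02,  1.28441329e-04]), 'ee_pos': array([ 0.18170784, -0.62340985,  0.18693698]), 'eef_rot': array([-1.79895686e+02,  9.16804898e-03,  1.62528043e+01]), 'contact_force': array([ 0.45706709,  0.21571936, -0.03387502]), 'ft_torque': array([-0.07761291,  0.03268271, -0.02419433]), 'finger_gap': 0.09214244839233658}
side {'vfov': 54.05783301563043, 'cx': 257.7606417833469, 'cy': 196.78109409172123, 'origin': array([0.03339835, 0.87835753, 0.65011846]), 'rotation': array([  58.60336846,    0.43852695, -150.69748184])}
top {'vfov': 55.71532359657662, 'cx': 257.5334145326518, 'cy': 188.6753448011078, 'origin': array([0.34656378, 0.03092309, 1.02437806]), 'rotation': array([ 1.16525007e+01, -5.10248144e-03, -8.82136587e+01])}
```

View pics/side0.png

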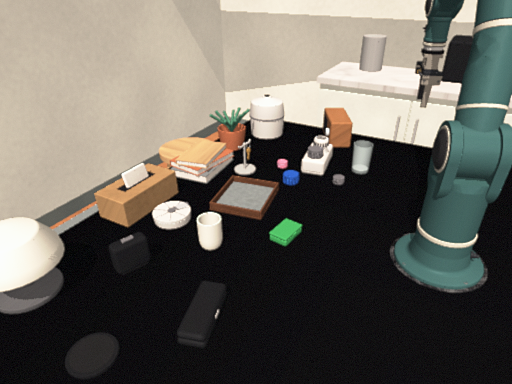

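View pics/top0.png

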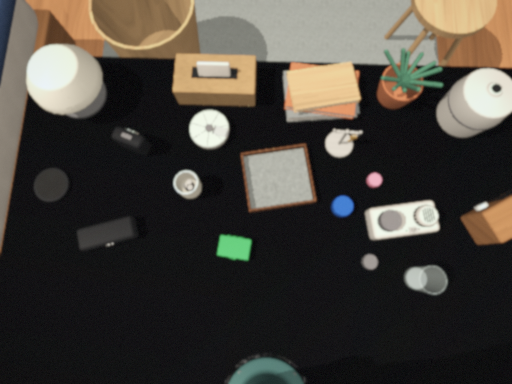

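```bash
cat > h.py <<'E'
import numpy as np, cv2
from scipy.spatial.transform import Rotation as R
from rig import r, capture, camera_params
def f_of(p): return 192/np.tan(np.radians(p["vfov"]/2))
def cloud(p,d):
    f=f_of(p); v,u=np.mgrid[0:384,0:512]
    P=np.stack([(u-p["cx"])/f*d,-(v-p["cy"])/f*d,-d],-1)
    return P@R.from_euler('xyz',p["rotation"],degrees=True).as_matrix().T+p["origin"]
def proj(p,X):
    f=f_of(p); c=(np.asarray(X)-p["origin"])@R.from_euler('xyz',p["rotation"],degrees=True).as_matrix()
    return np.stack([p["cx"]+f*c[...,0]/-c[...,2],p["cy"]-f*c[...,1]/-c[...,2]],-1)
E
python3 - <<'E'
from h import *
for n in ["top","side"]:
    p=camera_params(n); d=np.load(f"pics/{n}0.npy"); W=cloud(p,d); np.save(f"pics/{n}W.npy",W)
    a=cv2.imread(f"pics/{n}0.png")
    pts={"top":[(100,300),(200,300),(450,330),(150,60),(300,225),(280,180),(235,248),(187,184),(391,220),(427,215),(403,222),(370,262),(342,206),(340,142),(209,129)],"side":[(209,220),(316,152),(350,250),(150,330),(245,196)]}[n]
    for u,v in pts: print(n,u,v,W[v,u].round(3))
a=cv2.imread("pics/top0.png")
cv2.imwrite("pics/c1.png",cv2.resize(a[150:310,320:480],None,fx=4,fy=4,interpolation=cv2.INTER_CUBIC)[:600])
a=cv2.imread("pics/side0.png")
cv2.imwrite("pics/c2.png",cv2.resize(a[120:200,260:380],None,fx=6,fy=6,interpolation=cv2.INTER_CUBIC))
E
```

```text
top 100 300 [0.237 0.454 0.   ]
top 200 300 [ 0.245  0.184 -0.002]
top 450 330 [ 0.19  -0.486  0.002]
top 150 60 [0.954 0.383 0.002]
top 300 225 [ 0.457 -0.086 -0.002]
top 280 180 [ 0.584 -0.026  0.006]
top 235 248 [0.386 0.093 0.025]
top 187 184 [0.555 0.231 0.049]
top 391 220 [ 0.467 -0.308  0.096]
top 427 215 [ 0.482 -0.401  0.096]
top 403 222 [ 0.467 -0.352  0.061]
top 370 262 [ 0.36  -0.274  0.02 ]
top 342 206 [ 0.51  -0.198  0.029]
top 340 142 [ 0.696 -0.196  0.028]
top 209 129 [0.722 0.183 0.032]
side 209 220 [0.569 0.207 0.059]
side 316 152 [ 0.455 -0.287  0.089]
side 350 250 [ 0.208  0.072 -0.   ]
side 150 330 [0.495 0.53  0.   ]
side 245 196 [ 0.595 -0.025  0.005]
```

View pics/c1.png

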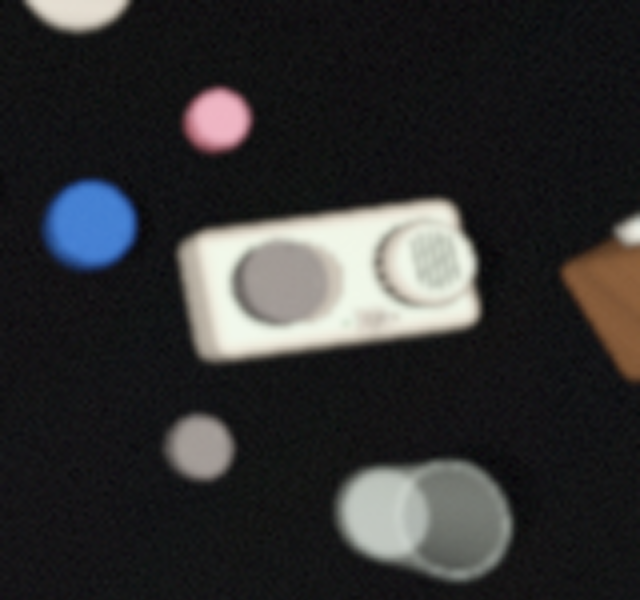

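View pics/c2.png

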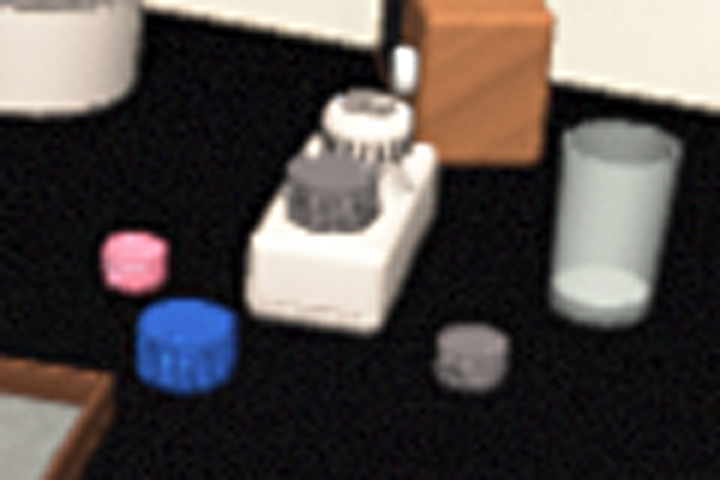

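The caps are the larger grey ribbed one on the housing (top 391,220), a small loose grey one (370,262), blue (342,206) and pink (374,180). The one meant is the larger grey one: it isn't blue or pink, it's on the deck, and the crop confirms it. Next I'll measure poses.

```bash
python3 - <<'E'
from h import *
T=np.load("pics/topW.npy"); S=np.load("pics/sideW.npy")
a=cv2.imread("pics/top0.png"); b=cv2.imread("pics/side0.png")
def stat(n,m,W):
    q=W[m]; 
    if len(q)<5: print(n,len(q));return
    rc=cv2.minAreaRect((q[:,:2]*1000).astype(np.float32)); c,rr=cv2.minEnclosingCircle((q[:,:2]*1000).astype(np.float32))
    print(n,len(q),"mean",q.mean(0).round(4),"med",np.median(q,0).round(4),"rect",np.round(rc[0],1),np.round(rc[1],1),round(rc[2],1),"circ",np.round(c,1),round(rr,1))
def box(W,x0,x1,y0,y1,z0,z1): return (W[...,0]>x0)&(W[...,0]<x1)&(W[...,1]>y0)&(W[...,1]<y1)&(W[...,2]>z0)&(W[...,2]<z1)
for n,W in (("T",T),("S",S)):
    print(n)
    stat("captop",box(W,.42,.52,-.348,-.25,.088,.1),W)
    stat("headtop",box(W,.43,.53,-.45,-.36,.088,.105),W)
    stat("deck",box(W,.38,.56,-.46,-.22,.055,.068),W)
    stat("cup rim",box(W,.49,.62,.16,.29,.078,.09),W)
    stat("cup all",box(W,.49,.62,.16,.29,.04,.09),W)
    stat("tray rim",box(W,.45,.7,-.14,.09,.02,.034),W)
    stat("tray floor",box(W,.45,.7,-.14,.09,.003,.012),W)
    stat("tablet",box(W,.3,.46,0.03,.16,.015,.034),W)
    stat("disp",box(W,.62,.8,.1,.27,.02,.04),W)
    stat("key",box(W,.6,.8,-.28,-.12,.01,.12),W)
    stat("keyhi",box(W,.6,.8,-.28,-.12,.06,.13),W)
    stat("clock",box(W,.55,.8,.27,.5,.02,.1),W)
    stat("case",box(W,.35,.52,.3,.55,.02,.05),W)
    stat("blue",box(W,.47,.56,-.24,-.15,.01,.04),W)
    stat("glass",box(W,.25,.38,-.45,-.3,.02,.12),W)
E
```

```text
T
captop 373 mean [ 0.4679 -0.3083  0.0937] med [ 0.4675 -0.308   0.0937] rect [ 468.  -308.7] [53.7 54.2] 61.5 circ [ 468.1 -308.7] 27.9
headtop 351 mean [ 0.4827 -0.4005  0.0955] med [ 0.4825 -0.4001  0.096 ] rect [ 483.4 -401.4] [51.6 52.7] 87.6 circ [ 483.2 -400.8] 27.9
deck 1128 mean [ 0.4728 -0.3467  0.0615] med [ 0.4675 -0.3533  0.0617] rect [ 475.8 -355.1] [ 83.3 176.8] 9.3 circ [ 477.3 -355.8] 94.1
cup rim 128 mean [0.5526 0.2288 0.0833] med [0.5523 0.2295 0.0834] rect [552.  228.6] [61.9 62.3] 1.3 circ [552.7 228.7] 32.6
cup all 387 mean [0.5528 0.2288 0.0657] med [0.553  0.2285 0.0639] rect [551.9 228.1] [61.7 63.5] 0.0 circ [552.7 228.7] 32.6
tray rim 590 mean [ 0.5895 -0.0211  0.0274] med [ 0.59   -0.0238  0.0276] rect [590.4 -18.2] [171.3 190.4] 10.4 circ [589.1 -18.4] 125.1
tray floor 3495 mean [ 0.5881 -0.0192  0.0071] med [ 0.5886 -0.019   0.0071] rect [575.1 -24.7] [249.7 229.3] 0.0 circ [578.1 -30.9] 163.1
tablet 678 mean [0.3894 0.0966 0.0265] med [0.3894 0.0966 0.0267] rect [389.1  97. ] [86.1 61. ] 82.9 circ [389.5  97.5] 49.3
disp 1130 mean [0.7258 0.184  0.029
[... 2166 characters left out ...]
 123.4] 10.5 circ [ 697.9 -201.1] 124.8
keyhi 104 mean [ 0.7197 -0.1904  0.085 ] med [ 0.699  -0.1933  0.081 ] rect [ 746.9 -179.7] [128.4  75.7] 18.7 circ [ 748.1 -179.3] 73.4
clock 1092 mean [0.6642 0.4088 0.061 ] med [0.663  0.41   0.0641] rect [704.  438.7] [188.4  61.2] 50.5 circ [715.8 429.3] 95.2
case 1727 mean [0.409  0.4591 0.0372] med [0.4084 0.462  0.0382] rect [413.5 449. ] [ 61.6 156. ] 16.3 circ [413.2 448. ] 80.8
blue 177 mean [ 0.5072 -0.1897  0.0257] med [ 0.5067 -0.1863  0.0293] rect [ 510.  -196.5] [54.  58.2] 21.9 circ [ 510.8 -196.8] 30.7
glass 502 mean [ 0.3183 -0.3847  0.0714] med [ 0.3177 -0.3752  0.0773] rect [ 322.  -398.2] [67.3 71.3] 43.6 circ [ 323.5 -397.3] 38.1
```

send_rows(commands=[4,0,-0.5,0,0,-0.064,1,4,0,-0.5,0,0,-0.064,1,4,0,-0.5,0,0,-0.064,1,4,0,-0.5,0,0,-0.064,1,4,0,-0.5,0,0,-0.064,1,4,0,-0.5,0,0,-0.064,1,4,0,-0.5,0,0,-0.064,1,4,0,-0.5,0,0,-0.064,1,4,0,-0.5,0,0,-0.064,1,4,0,-0.5,0,0,-0.064,1])

```text
t: 0.93
ee_pos: [0.5139, -0.4097, 0.2375]
eef_rot: [-180.0, -0.0, 53.1]
contact_force: [0.0, -0.3, -0.1]
finger_gap: 0.0919
```

```bash
cat > st.py <<'E'
from h import *
s=r.state(); 
with open("log.txt","a") as f: f.write(repr([*s["joints"],*s["ee_pos"],*s["eef_rot"]])+"\n")
print(round(s["t"],2),"J",s["joints"].round(1),"P",s["ee_pos"].round(4),"R",s["eef_rot"].round(1),"F",s["contact_force"].round(1),"g",round(s["finger_gap"],4))
E
python3 st.py; python3 -c "
from h import *
p=camera_params('wrist');s=r.state();Rt=R.from_euler('xyz',s['eef_rot'],degrees=True)
print(p, Rt.inv().apply(p['origin']-s['ee_pos']),(Rt.inv()*R.from_euler('xyz',p['rotation'],degrees=True)).as_euler('xyz',degrees=True))"
```

```text
0.93 J [ 45.7  26.1 -14.1  86.9   6.6  67.8  -6.4] P [ 0.5139 -0.4097  0.2375] R [-180.    -0.    53.1] F [ 0.  -0.3 -0.1] g 0.0919
{'vfov': 65.66537740261649, 'cx': 257.582623784259, 'cy': 191.4248617444751, 'origin': array([ 0.5538671 , -0.35597411,  0.43419249]), 'rotation': array([-13.75153635,   0.04541844, -36.87827972])} [ 0.0670075  -0.00040103 -0.19665274] [ 1.66248402e+02 -7.60738810e-03  8.99767495e+01]
```

```bash
cat >> h.py <<'E'
from scipy.linalg import logm, expm
def mat(p,e):
    T=np.eye(4); T[:3,:3]=e if np.shape(e)==(3,3) else R.from_euler('xyz',e,degrees=True).as_matrix(); T[:3,3]=p; return T
def cur():
    s=r.state(); return mat(s["ee_pos"],s["eef_rot"])
def rows(T1,N,T0=None,nd=(2,3)):
    """N identical rows from T0 (default current) to T1"""
    T0=cur() if T0 is None else T0
    L=np.real(logm(np.linalg.inv(T0)@T1))/N; t=expm(L)
    d=(t[:3,3]*100).round(nd[0]); w=R.from_matrix(t[:3,:3]).as_rotvec().round(nd[1])
    t=mat(d/100,R.from_rotvec(w).as_matrix()); T=T0.copy(); path=[]
    for i in range(N): T=T@t; path.append(T[:3,3].copy())
    path=np.array(path)
    print(N,"row:",d.tolist(),w.tolist(),"|d|",np.linalg.norm(d).round(2),"deg",np.degrees(np.linalg.norm(w)).round(2))
    print(" end",T[:3,3].round(4),R.from_matrix(T[:3,:3]).as_euler('xyz',degrees=True).round(1),"path z",path[:,2].min().round(3),path[:,2].max().round(3),"mid",path[N//2].round(3))
    return T
def tool(az,alpha,roll=0):
    """tool z pointing at azimuth az, alpha deg below horizontal; roll=0: tool x in vertical plane, upward side; roll about tool z (deg)"""
    a,b=np.radians(az),np.radians(alpha)
    z=np.array([np.cos(a)*np.cos(b),np.sin(a)*np.cos(b),-np.sin(b)])
    x=np.array([np.cos(a)*np.sin(b),np.sin(a)*np.sin(b),np.cos(b)])
    return np.stack([x,np.cross(z,x),z],1)@R.from_euler('z',roll,degrees=True).as_matrix()
E
python3 - <<'E'
from h import *
# pre-grasp high, tool down, x radially outward
az=22.6
T=rows(mat([0.45,0.17,0.26],tool(az,90)),17)
T=rows(mat([0.45,0.17,0.26],tool(az,60)),6,T)
E
```

```text
17 row: [1.86, -2.93, -0.13] [-0.0, 0.0, 0.031] |d| 3.47 deg 1.78
 end [0.448  0.1698 0.2599] [-180.     0.    22.9] path z 0.239 0.26 mid [ 0.441 -0.107  0.249]
6 row: [0.03, 0.01, 0.01] [-0.0, 0.087, 0.001] |d| 0.03 deg 4.99
 end [0.45   0.1699 0.2597] [-179.9  -29.9   22.5] path z 0.26 0.26 mid [0.449 0.17  0.26 ]
```

send_rows(commands=[1.86,-2.93,-0.13,0,0,0.031,1,1.86,-2.93,-0.13,0,0,0.031,1,1.86,-2.93,-0.13,0,0,0.031,1,1.86,-2.93,-0.13,0,0,0.031,1,1.86,-2.93,-0.13,0,0,0.031,1,1.86,-2.93,-0.13,0,0,0.031,1,1.86,-2.93,-0.13,0,0,0.031,1,1.86,-2.93,-0.13,0,0,0.031,1,1.86,-2.93,-0.13,0,0,0.031,1])

```text
t: 1.68
ee_pos: [0.4395, -0.1069, 0.2495]
eef_rot: [-180.0, 0.0, 36.8]
contact_force: [1.2, 0.0, 0.2]
finger_gap: 0.0921
```

```bash
python3 st.py
```

```text
1.68 J [ 30.6   5.1 -22.2 112.9   2.2  62.5 -45.8] P [ 0.4395 -0.1069  0.2495] R [-180.     0.    36.8] F [1.2 0.  0.2] g 0.0921
```

send_rows(commands=[1.86,-2.93,-0.13,0,0,0.031,1,1.86,-2.93,-0.13,0,0,0.031,1,1.86,-2.93,-0.13,0,0,0.031,1,1.86,-2.93,-0.13,0,0,0.031,1,1.86,-2.93,-0.13,0,0,0.031,1,1.86,-2.93,-0.13,0,0,0.031,1,1.86,-2.93,-0.13,0,0,0.031,1,1.86,-2.93,-0.13,0,0,0.031,1])

```text
t: 2.35
ee_pos: [0.4481, 0.1699, 0.26]
eef_rot: [180.0, 0.0, 22.6]
contact_force: [0.4, -0.7, 0.4]
finger_gap: 0.0919
```

```bash
python3 st.py
```

```text
2.35 J [  8.4   9.1 -36.4 108.2   6.   64.6 -97.6] P [0.4481 0.1699 0.26  ] R [180.    0.   22.6] F [ 0.4 -0.7  0.4] g 0.0919
```

send_rows(commands=[0,0,0,0,0.087,0,1,0,0,0,0,0.087,0,1,0,0,0,0,0.087,0,1,0,0,0,0,0.087,0,1,0,0,0,0,0.087,0,1])

```text
t: 2.77
ee_pos: [0.4486, 0.1683, 0.2601]
eef_rot: [179.9, -25.2, 22.7]
contact_force: [-0.4, 0.9, 0.2]
finger_gap: 0.0916
```

```bash
python3 st.py
```

```text
2.77 J [ 13.4  -8.5 -34.2 127.5  -9.1  34.7 -82.5] P [0.4486 0.1683 0.2601] R [179.9 -25.2  22.7] F [-0.4  0.9  0.2] g 0.0916
```

```bash
cat > fk.py <<'E'
import numpy as np, itertools, ast
from scipy.optimize import least_squares
from scipy.spatial.transform import Rotation as R
def rz(a): return R.from_euler('z',a,degrees=True).as_matrix()
def ry(a): return R.from_euler('y',a,degrees=True).as_matrix()
def fk(q,p,s):
    o=p[:7]; d1,a1,L1,a2,L2,a3,L3=p[7:14]
    A=rz(s[0]*q[0]+o[0]); x=np.array([0,0,d1])
    A=A@ry(s[1]*q[1]+o[1]); A=A@rz(s[2]*q[2]+o[2]); x=x+A@[a1,0,L1]
    A=A@ry(s[3]*q[3]+o[3]); A=A@rz(s[4]*q[4]+o[4]); x=x+A@[a2,0,L2]
    A=A@ry(s[5]*q[5]+o[5]); x=x+A@[a3,0,L3]; A=A@rz(s[6]*q[6]+o[6])
    return x,A
if __name__=="__main__":
    D=[ast.literal_eval(l) for l in open("log.txt")]
    D.append([71.277,26.837,-.662,91.881,.345,61.39,-3.227,.18171,-.62341,.18694,-179.8957,.0092,16.2528])
    D=np.array(D); best=None
    for s in itertools.product([1,-1],repeat=4):
        S=[s[0],1,s[1],1,s[2],1,s[3]]
        def res(p):
            out=[]
            for d in D:
                x,A=fk(d[:7],p,S); out+=list((x-d[7:10])*10)
                out+=list((A-R.from_euler('xyz',d[10:13],degrees=True).as_matrix()).ravel()*1)
            return np.concatenate([out, p[:6]*1e-3,p[7:]*1e-3])
        for o7 in (0,90,180,-90):
            p0=np.array([0,0,0,0,0,0,o7,.3,0,.4,0,.4,0,.25.real])
            f=least_squares(res,p0,x_scale=[10]*7+[.1]*7)
            if best is None or f.cost<best[0]: best=(f.cost,S,f.x)
    print(best[0],best[1],best[2].round(4))
    np.savez("fk.npz",s=best[1],p=best[2])
    for d in D:
        x,A=fk(d[:7],best[2],best[1]); print((x-d[7:10]).round(4), np.degrees(np.linalg.norm(R.from_matrix(A.T@R.from_euler('xyz',d[10:13],degrees=True).as_matrix()).as_rotvec())).round(2))
E
python3 fk.py
```

```text
Traceback (most recent call last):
  File "fk.py", line 14, in <module>
    D=[ast.literal_eval(l) for l in open("log.txt")]
       ~~~~~~~~~~~~~~~~^^^
ValueError: malformed node or string on line 1: <ast.Call object at 0x7fc2ec49a010>
```

```bash
sed -i 's/np.float64(\([^)]*\))/\1/g' log.txt; sed -i 's/repr(\[\*s\["joints"\],\*s\["ee_pos"\],\*s\["eef_rot"\]\])/repr([float(v) for v in [*s["joints"],*s["ee_pos"],*s["eef_rot"]]])/' st.py; python3 fk.py; python3 -c "print(1)"
```

```text
0.0038364019268119086 [-1, 1, -1, 1, -1, 1, -1] [-1.398000e+00  1.240600e+00 -1.584900e+00  5.545000e-01 -2.562000e-01
 -1.704300e+00 -2.727694e+02  2.269000e-01 -2.190000e-02  5.483000e-01
 -5.360000e-02  4.462000e-01 -5.000000e-04  3.531000e-01]
[-0.0028 -0.0022 -0.0008] 0.64
[-0.0008  0.0063 -0.    ] 0.14
[0.0027 0.001  0.0005] 0.35
[ 0.0001 -0.0005 -0.0002] 0.87
[ 0.0001 -0.0003  0.0006] 0.95
1
```

```bash
cat > fk2.py <<'E'
from fk import *
S=[-1,1,-1,1,-1,1,-1]
def fk2(q,p):
    A=rz(-q[0]); x=A@[p[10],p[11],p[0]]
    A=A@ry(q[1]); A=A@rz(-q[2]); x=x+A@[p[1],p[2],p[3]]
    A=A@ry(q[3]); A=A@rz(-q[4]); x=x+A@[p[4],p[5],p[6]]
    A=A@ry(q[5]); x=x+A@[p[7],p[8],p[9]]; A=A@rz(-q[6]+90)
    return x,A
if __name__=="__main__":
    D=np.array([ast.literal_eval(l) for l in open("log.txt")]+[[71.277,26.837,-.662,91.881,.345,61.39,-3.227,.18171,-.62341,.18694,-179.8957,.0092,16.2528]])
    def res(p):
        return np.concatenate([(fk2(d[:7],p)[0]-d[7:10])*100 for d in D]+[p*1e-2])
    f=least_squares(res,np.array([.3,0,0,.4,0,0,.4,0,0,.25,0,0])); p=f.x; print(p.round(4))
    np.save("fk2.npy",p)
    for d in D:
        x,A=fk2(d[:7],p); print((x-d[7:10]).round(4), R.from_matrix(A.T@R.from_euler('xyz',d[10:13],degrees=True).as_matrix()).as_rotvec(degrees=True).round(2))
E
python3 fk2.py
```

```text
[ 3.059e-01 -0.000e+00 -4.300e-03  5.206e-01 -1.000e-04 -1.000e-04
  4.725e-01  0.000e+00 -1.000e-04  3.566e-01  0.000e+00 -2.890e-02]
[0. 0. 0.] [-0. -0. -0.]
[0. 0. 0.] [-0. -0. -0.]
[ 0. -0. -0.] [-0. -0. -0.]
[ 0. -0.  0.] [-0. -0. -0.]
[-0. -0. -0.] [-0.  0. -0.]
```

```bash
cat > ik.py <<'E'
from fk2 import *
P=np.load("fk2.npy")
LO=np.array([-144.91,-17.63,-89.93,15.96,-74.01,8.47,-167.45]); HI=np.array([144.91,115.5,88.59,139.68,254.01,105.57,167.45])
def err(q,T):
    x,A=fk2(q,P); return np.concatenate([(T[:3,3]-x),R.from_matrix(T[:3,:3]@A.T).as_rotvec()*.3])
def jac(q):
    x0,A0=fk2(q,P); J=[]
    for i in range(7):
        dq=q.copy(); dq[i]+=.1; x,A=fk2(dq,P); J.append(np.concatenate([(x-x0),R.from_matrix(A@A0.T).as_rotvec()*.3])/.1)
    return np.array(J).T
def follow(q,Ts):
    """local min-norm IK with clipping; returns final q, list, residuals"""
    q=np.array(q,float); out=[]
    for T in Ts:
        for _ in range(6):
            e=err(q,T)
            if np.linalg.norm(e)<1e-5: break
            J=jac(q); q=np.clip(q+J.T@np.linalg.solve(J@J.T+1e-10*np.eye(6),e),LO+.5,HI-.5)
        out.append(q.copy())
    return q,np.array(out),np.linalg.norm(err(q,Ts[-1]))
def bestik(T,q0,n=40,seed=0):
    rng=np.random.default_rng(seed); best=None
    for k in range(n):
        g=np.clip(np.array(q0)+(rng.normal(size=7)*25 if k else 0),LO+1,HI-1)
        f=least_squares(lambda q:np.concatenate([err(q,T)*100,(q-q0)*1e-4]),g,bounds=(LO,HI))
        if np.linalg.norm(err(f.x,T))<1e-3 and (best is None or f.cost<best[0]): best=(f.cost,f.x)
    return None if best is None else best[1]
E
python3 - <<'E'
from h import *; from ik import *
q=r.state()["joints"]
C=np.array([.5525,.230,.055])
for az in (10,22.6,35):
  for al in (20,30,40,50):
    A=tool(az,al); g=bestik(mat(C+.019*A[:,2],A),q,12); print(az,al,None if g is None else g.round(0))
E
```

```text
10 20 None
10 30 None
10 40 None
10 50 None
22.6 20 None
22.6 30 None
22.6 40 [  37.   98.  -89.  137.  145.   84. -167.]
22.6 50 None
35 20 [  57.  115.  -77.  139.  172.   56. -150.]
35 30 [  50.   99.  -80.  139.  158.   60. -160.]
35 40 [  44.   82.  -80.  136.  141.   56. -167.]
35 50 [  39.   67.  -77.  131.  123.   48. -167.]
```

```bash
cat > scan.py <<'E'
from h import *; from ik import *
q=r.state()["joints"]
C=np.array([.5525,.230,.055])
for al in (15,30,45):
  for az in range(-140,180,20):
    for roll in (0,180):
      A=tool(az,al,roll); g=bestik(mat(C+.019*A[:,2],A),q,8); 
      if g is not None: print(al,az,roll,g.round(0),"margin",np.min(np.minimum(g-LO,HI-g)).round(0))
E
time python3 scan.py
```

```text
15 -100 180 [-54.  72.  18.  66.  25. 106. -56.] margin 0.0
15 -80 180 [-48.  65.  -4.  80.  50. 100. -65.] margin 5.0
15 -60 180 [-52.  59.  -4.  96.  63.  89. -69.] margin 16.0
15 -40 0 [-113.  104.   78.  115.  -37.   36. -167.] margin 0.0
15 -40 180 [-53.  56.  -7. 112.  81.  82. -78.] margin 23.0
15 -20 180 [-49.  54. -11. 126. 104.  83. -87.] margin 14.0
15 0 180 [-39.  56. -12. 137. 133.  91. -92.] margin 3.0
15 40 0 [  63.  115.  -73.  137.  176.   42. -149.] margin 0.0
15 40 180 [  8.  58. -18. 139. 211.  79. -68.] margin 1.0
15 60 180 [ 61.  92. -66. 127. 214.   8. -20.] margin 0.0
15 80 0 [ 60.  95. -72. 113.  16.  24.   1.] margin 16.0
15 80 180 [  35.   62.  -35.  114.  -72.   47. -107.] margin 2.0
15 100 0 [ 49.  86. -66.  98.  -1.  50.  19.] margin 24.0
15 100 180 [  26.   63.  -28.   99.  -51.   64. -123.] margin 23.0
15 120 0 [ 35.  82. -59.  82.  -6.  73.  27.] margin 31.0
15 120 180 [  17.   67.  -25.   83.  -38.   82. -129.] margin 24.0
15 140 0 [ 22.  83. -55.  67.  -3.  95.  31.] margin 11.0
15 140 180 [   8.   71.  -22.   68.  -29.   99. -130.] margin 7.0
30 -1
[... 2386 characters left out ...]
3. 126. 118.   8.  39.] margin 0.0
45 80 0 [ 43.  59. -62. 116.  16.  19. -22.] margin 11.0
45 80 180 [  19.   40.  -27.  117.  -62.   31. -136.] margin 12.0
45 100 0 [ 38.  61. -60. 104.   7.  40.   0.] margin 30.0
45 100 180 [  13.   44.  -21.  106.  -43.   48. -139.] margin 28.0
45 120 0 [ 30.  62. -55.  92.   5.  58.  15.] margin 35.0
45 120 180 [   8.   48.  -18.   94.  -31.   63. -137.] margin 31.0
45 140 0 [ 21.  64. -51.  82.   7.  75.  27.] margin 31.0
45 140 180 [   2.   53.  -17.   83.  -21.   76. -131.] margin 29.0
45 160 0 [ 12.  66. -48.  72.  12.  89.  39.] margin 17.0
45 160 180 [  -4.   57.  -16.   74.  -12.   88. -123.] margin 18.0
real	7m13.366s
user	6m59.311s
sys	0m0.220s
```

```bash
cat >> h.py <<'E'
def seq(T0,d,w,N):
    t=mat(np.array(d)/100,R.from_rotvec(w).as_matrix()); out=[];T=T0
    for i in range(N): T=T@t; out.append(T)
    return out
E
python3 - <<'E'
from h import *; from ik import *
q=r.state()["joints"]
C=np.array([.5525,.230,.055])
for az,al in ((105,30),(115,30),(105,40)):
    A=tool(az,al); pre=mat(C-.121*A[:,2],A); gr=mat(C+.019*A[:,2],A)
    N=20; T0=cur(); L=np.real(logm(np.linalg.inv(T0)@pre))/N
    Ts=[T0@expm(L*(i+1)) for i in range(N)]
    g,o,e=follow(q,Ts); print(az,al,"pre",pre[:3,3].round(3),g.round(0),e.round(5),"max step",np.abs(np.diff(o,axis=0)).max(0).round(1))
    print(np.array([T[:3,3] for T in Ts[::4]]).round(3).tolist())
    g2,o2,e2=follow(g,[mat(C+(-.121+.14*k/5)*A[:,2],A) for k in range(6)]); print("  grasp",g2.round(0),e2.round(5))
E
```

```text
105 30 pre [0.58  0.129 0.115] [ 19.  48. -10.  93. -46.  78.  51.] 0.0 max step [ 1.7  3.6  5.4  3.7  8.   3.2 14.1]
[[0.451, 0.16, 0.253], [0.469, 0.133, 0.224], [0.494, 0.116, 0.194], [0.524, 0.11, 0.163], [0.557, 0.116, 0.135]]
  grasp [ 12.  52. -15. 100. -52.  64.  55.] 0.0
115 30 pre [0.597 0.135 0.115] [ 17.  53. -12.  83. -39.  85.  49.] 0.0 max step [ 1.7  3.8  5.8  4.3  8.3  3.4 14.9]
[[0.452, 0.159, 0.253], [0.473, 0.129, 0.224], [0.503, 0.111, 0.194], [0.538, 0.107, 0.163], [0.573, 0.118, 0.134]]
  grasp [ 11.  55. -16.  93. -43.  71.  52.] 0.0
105 40 pre [0.576 0.14  0.133] [ 18.  41. -14.  96. -40.  70.  43.] 0.0 max step [ 1.4  3.1  4.6  3.2  6.5  2.5 12.3]
[[0.452, 0.162, 0.254], [0.471, 0.139, 0.228], [0.497, 0.126, 0.201], [0.526, 0.122, 0.175], [0.556, 0.129, 0.15]]
  grasp [ 12.  47. -17. 102. -45.  56.  47.] 0.0
```

```bash
python3 - <<'E'
from h import *; from ik import *
from scipy.optimize import brentq
q0=r.state()["joints"]
C=np.array([.5525,.230,.055])
A=tool(110,30); c=A.T@[0,0,1]
pre=mat(C-.121*A[:,2],A); T0=cur(); N=28; L=np.real(logm(np.linalg.inv(T0)@pre))/N
g,o,e=follow(q0,[T0@expm(L*(i+1)) for i in range(N)]); print("pre",g.round(0),e.round(5),np.abs(np.diff(o,axis=0)).max(0).round(1))
g,o,e=follow(g,[mat(C+(-.121+.14*k/5)*A[:,2],A) for k in range(6)]); gr=mat(C+.019*A[:,2],A);print("gr",g.round(0))
for az,al in ((110,15),(100,15),(100,5),(110,20)):
  def tl(phi): return np.degrees(np.arccos((tool(az,al,phi)@c)[2]))
  print(az,al,"max",tl(180), end=" ")
  if tl(180)<124: continue
  phi=brentq(lambda f:tl(f)-122,0,180); B=tool(az,al,phi); print("phi",phi,"cup axis",(B@c).round(2))
  G=np.array([.545,.02,.15])
  up=mat(gr[:3,3]+[0,0,.12],A); ov=mat(G+.019*tool(az,al)[:,2],tool(az,al))
  Ts=[mat(gr[:3,3]+[0,0,.12*k/5],A) for k in range(1,6)]
  L=np.real(logm(np.linalg.inv(up)@ov))/12; Ts+= [up@expm(L*(i+1)) for i in range(12)]
  Ts+=[mat(G+.019*tool(az,al,phi*k/20)[:,2],tool(az,al,phi*k/20)) for k in range(1,21)]
  gg,o,e=follow(g,Ts); print("  over",o[16].round(0),"pour",gg.round(0),e.round(5),np.abs(np.diff(o,axis=0)).max(0).round(1))
E
```

```text
pre [ 18.  50. -12.  88. -42.  81.  49.] 0.0 [ 1.3  2.7  4.1  2.9  5.8  2.3 10.3]
gr [ 12.  53. -16.  96. -47.  67.  53.]
110 15 max 135.0 phi 142.01612814244763 cup axis [ 0.73 -0.44 -0.53]
  over [ 29.  55. -13.  87. -42.  96.  56.] pour [ 13.  55.  11.  88. -53. 105. -76.] 0.00603 [1.6 2.2 1.6 1.4 0.9 1.9 7.1]
100 15 max 135.0 phi 142.01612814244763 cup axis [ 0.64 -0.56 -0.53]
  over [ 33.  53. -13.  94. -47.  89.  57.] pour [ 14.  52.  14.  95. -60. 102. -75.] 0.0 [1.8 2.2 1.5 0.6 0.8 1.5 6.7]
100 5 max 145.0 phi 131.6629199501742 cup axis [ 0.73 -0.43 -0.53]
  over [ 35.  59. -15.  91. -50.  95.  58.] pour [ 20.  57.   6.  92. -60. 105. -65.] 0.00395 [2.2 2.2 1.4 0.9 0.7 1.8 6.6]
110 20 max 130.0 phi 149.46360894851912 cup axis [ 0.66 -0.53 -0.53]
  over [ 28.  52. -12.  88. -40.  93.  55.] pour [  8.  53.  19.  90. -55. 105. -81.] 0.00216 [1.5 2.2 1.7 1.2 0.9 1.6 7.1]
```

```bash
python3 - <<'E'
from h import *
C=np.array([.5525,.230,.055]); A=tool(110,30)
rows(mat(C-.121*A[:,2],A),28)
E
```

```text
28 row: [-0.24, 0.64, 0.42] [0.037, 0.017, -0.041] |d| 0.8 deg 3.31
 end [0.5878 0.1303 0.1164] [179.5 -59.2 110.6] path z 0.116 0.255 mid [0.511 0.109 0.181]
```

send_rows(commands=[-0.24,0.64,0.42,0.037,0.017,-0.041,1,-0.24,0.64,0.42,0.037,0.017,-0.041,1,-0.24,0.64,0.42,0.037,0.017,-0.041,1,-0.24,0.64,0.42,0.037,0.017,-0.041,1,-0.24,0.64,0.42,0.037,0.017,-0.041,1,-0.24,0.64,0.42,0.037,0.017,-0.041,1,-0.24,0.64,0.42,0.037,0.017,-0.041,1,-0.24,0.64,0.42,0.037,0.017,-0.041,1,-0.24,0.64,0.42,0.037,0.017,-0.041,1,-0.24,0.64,0.42,0.037,0.017,-0.041,1])

```text
t: 3.6
ee_pos: [0.4841, 0.12, 0.2077]
eef_rot: [-172.1, -36.5, 49.2]
contact_force: [0.6, 0.2, 0.0]
finger_gap: 0.0919
```

send_rows(commands=[-0.24,0.64,0.42,0.037,0.017,-0.041,1,-0.24,0.64,0.42,0.037,0.017,-0.041,1,-0.24,0.64,0.42,0.037,0.017,-0.041,1,-0.24,0.64,0.42,0.037,0.017,-0.041,1,-0.24,0.64,0.42,0.037,0.017,-0.041,1,-0.24,0.64,0.42,0.037,0.017,-0.041,1,-0.24,0.64,0.42,0.037,0.017,-0.041,1,-0.24,0.64,0.42,0.037,0.017,-0.041,1,-0.24,0.64,0.42,0.037,0.017,-0.041,1,-0.24,0.64,0.42,0.037,0.017,-0.041,1])

```text
t: 4.43
ee_pos: [0.5411, 0.1086, 0.1531]
eef_rot: [-171.3, -49.8, 79.0]
contact_force: [0.1, 0.4, 1.4]
finger_gap: 0.0918
```

```bash
python3 st.py; python3 - <<'E'
from h import *
C=np.array([.5525,.230,.055]); A=tool(110,30)
rows(mat(C-.121*A[:,2],A),8)
E
```

```text
4.43 J [ 20.9  32.   -9.3 109.4 -50.1  64.3  38.6] P [0.5411 0.1086 0.1531] R [-171.3  -49.8   79. ] F [0.1 0.4 1.4] g 0.0918
8 row: [-0.22, 0.65, 0.43] [0.037, 0.019, -0.04] |d| 0.81 deg 3.31
 end [0.5879 0.1318 0.1158] [-179.6  -60.2  109.7] path z 0.116 0.148 mid [0.571 0.12  0.129]
```

send_rows(commands=[-0.22,0.65,0.43,0.037,0.019,-0.04,1,-0.22,0.65,0.43,0.037,0.019,-0.04,1,-0.22,0.65,0.43,0.037,0.019,-0.04,1,-0.22,0.65,0.43,0.037,0.019,-0.04,1,-0.22,0.65,0.43,0.037,0.019,-0.04,1,-0.22,0.65,0.43,0.037,0.019,-0.04,1,-0.22,0.65,0.43,0.037,0.019,-0.04,1,-0.22,0.65,0.43,0.037,0.019,-0.04,1,0,0,0,0,0,0,1])

```text
t: 5.18
ee_pos: [0.5883, 0.1336, 0.1144]
eef_rot: [-179.6, -60.3, 109.7]
contact_force: [-1.1, 0.8, -0.2]
finger_gap: 0.0922
```

```bash
python3 st.py; python3 - <<'E'
from h import *
C=np.array([.5525,.230,.055]); A=tool(110,30)
rows(mat(C+.019*A[:,2],A),7)
a,d=capture("wrist"); cv2.imwrite("pics/w1.png",a)
E
```

```text
5.18 J [ 18.6  50.6 -13.   87.8 -41.3  80.8  48.9] P [0.5883 0.1336 0.1144] R [-179.6  -60.3  109.7] F [-1.1  0.8 -0.2] g 0.0922
7 row: [-0.01, -0.01, 1.97] [-0.0, -0.001, -0.0] |d| 1.97 deg 0.06
 end [0.5465 0.2452 0.0451] [-179.6  -59.9  109.7] path z 0.045 0.105 mid [0.564 0.197 0.075]
```

View pics/w1.png

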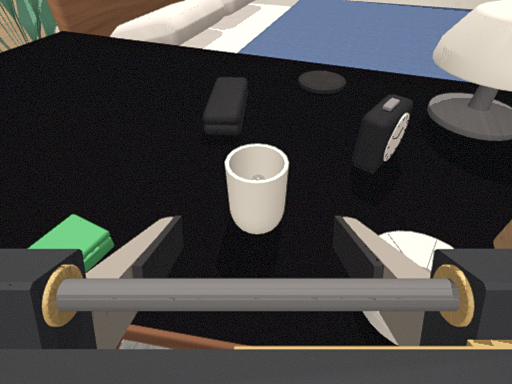

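send_rows(commands=[0,0,1.97,0,0,0,1,0,0,1.97,0,0,0,1,0,0,1.97,0,0,0,1,0,0,1.97,0,0,0,1,0,0,1.97,0,0,0,1,0,0,1.97,0,0,0,1,0,0,1.97,0,0,0,1,0,0,0,0,0,0,1])

```text
t: 5.9
ee_pos: [0.5431, 0.2475, 0.0477]
eef_rot: [-179.2, -60.3, 109.5]
contact_force: [-1.0, 1.5, -0.1]
finger_gap: 0.0919
```

```bash
python3 st.py; python3 - <<'E'
from h import *
C=np.array([.5525,.230,.055]); A=tool(110,30)
T=cur(); print("gp",T[:3,3]-.019*T[:3,2])
a,d=capture("wrist"); cv2.imwrite("pics/w2.png",a)
E
```

```text
5.9 J [ 12.7  53.2 -16.6  96.4 -46.3  67.   52.3] P [0.5431 0.2475 0.0477] R [-179.2  -60.3  109.5] F [-1.   1.5 -0.1] g 0.0919
gp [0.54883696 0.23197643 0.0571312 ]
```

View pics/w2.png

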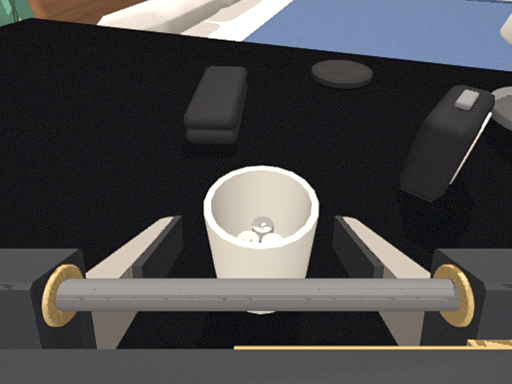

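send_rows(commands=[0,0.35,0,0,0,0,1,0,0,0,0,0,0,0.5,0,0,0,0,0,0,0,0,0,0,0,0,0,0,0,0,0,0,0,0,0,0,0,0,0,0,0,0])

```text
t: 6.45
ee_pos: [0.5497, 0.2453, 0.0483]
eef_rot: [-179.6, -60.2, 109.6]
contact_force: [-2.2, -0.6, 0.5]
finger_gap: 0.0611
```

```bash
python3 st.py
```

```text
6.45 J [ 12.7  53.4 -16.4  95.7 -46.2  67.3  52. ] P [0.5497 0.2453 0.0483] R [-179.6  -60.2  109.6] F [-2.2 -0.6  0.5] g 0.0611
```

send_rows(commands=[0,0,0,0,0,0,0,0.43,0,-0.25,0,0,0,0,1.04,0,-0.6,0,0,0,0,1.04,0,-0.6,0,0,0,0,1.04,0,-0.6,0,0,0,0,1.04,0,-0.6,0,0,0,0,1.04,0,-0.6,0,0,0,0,1.04,0,-0.6,0,0,0,0,1.04,0,-0.6,0,0,0,0,1.04,0,-0.6,0,0,0,0])

```text
t: 7.28
ee_pos: [0.5505, 0.2456, 0.1504]
eef_rot: [-179.7, -60.1, 109.7]
contact_force: [0.1, -0.5, -2.4]
finger_gap: 0.0605
```

```bash
python3 st.py;  python3 - <<'E'
from h import *; from ik import *
from scipy.optimize import brentq
s=r.state(); q=s["joints"]; T0=cur()
c=tool(109.6,30.2).T@[0,0,1]   # cup z in tool frame at grasp
a,d=capture("side"); cv2.imwrite("pics/s2.png",cv2.resize(a[100:300,120:360],None,fx=3,fy=3))
for az,al in ((95,15),(100,18)):
  tl=lambda phi: np.degrees(np.arccos((tool(az,al,phi)@c)[2]))
  G=np.array([.555,.015,.135]); A=tool(az,al)
  ov=mat(G+.019*A[:,2],A); L=np.real(logm(np.linalg.inv(T0)@ov))/14
  Ts=[T0@expm(L*(i+1)) for i in range(14)]
  ph=[brentq(lambda f:tl(f)-t,0,180) for t in (100,118,122)]; print(az,al,"phis",np.round(ph,1),"axis",(tool(az,al,ph[2])@c).round(2))
  Ts+=[mat(G+.019*A[:,2],tool(az,al,ph[2]*k/24)) for k in range(1,25)]
  g,o,e=follow(q,Ts); print("over",o[13].round(0),"pour",g.round(0),e.round(5))
  rows(ov,14)
E
```

```text
7.28 J [ 13.1  44.2 -17.1  96.3 -46.4  72.9  45.6] P [0.5505 0.2456 0.1504] R [-179.7  -60.1  109.7] F [ 0.1 -0.5 -2.4] g 0.0605
95 15 phis [111.3 135.9 142.3] axis [ 0.58 -0.61 -0.53]
over [ 34.  53. -13.  95. -50.  86.  58.] pour [ 17.  53.  12.  97. -62.  98. -75.] 0.0
14 row: [-0.73, -0.33, -1.31] [-0.017, 0.018, 0.007] |d| 1.54 deg 1.47
 end [0.5541 0.0334 0.1306] [179.7 -74.7  95.5] path z 0.131 0.153 mid [0.56  0.124 0.147]
100 18 phis [113.6 139.5 146.5] axis [ 0.59 -0.61 -0.53]
over [ 32.  53. -13.  92. -46.  87.  56.] pour [ 13.  53.  15.  94. -60. 100. -79.] 0.0
14 row: [-0.76, -0.4, -1.27] [-0.011, 0.015, 0.005] |d| 1.53 deg 1.1
 end [0.5524 0.0334 0.1288] [-179.7  -72.2  100. ] path z 0.129 0.153 mid [0.557 0.124 0.144]
```

View pics/s2.png

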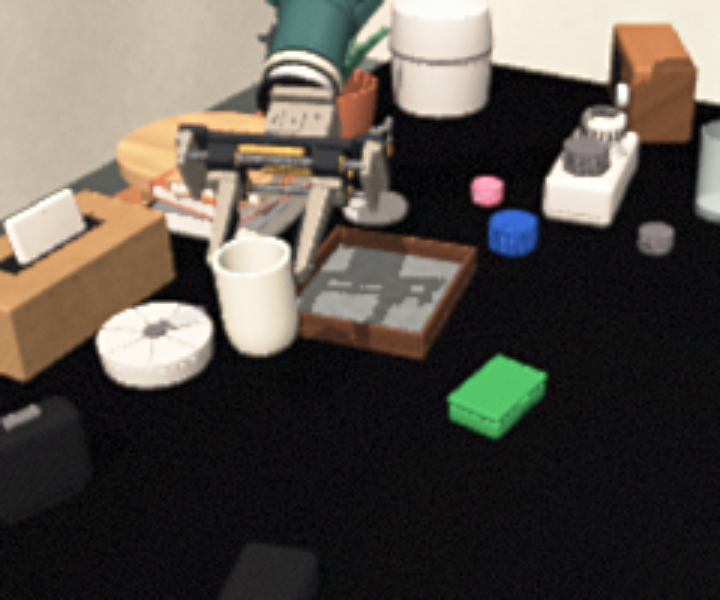

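send_rows(commands=[-0.73,-0.33,-1.31,-0.017,0.018,0.007,0,-0.73,-0.33,-1.31,-0.017,0.018,0.007,0,-0.73,-0.33,-1.31,-0.017,0.018,0.007,0,-0.73,-0.33,-1.31,-0.017,0.018,0.007,0,-0.73,-0.33,-1.31,-0.017,0.018,0.007,0,-0.73,-0.33,-1.31,-0.017,0.018,0.007,0,-0.73,-0.33,-1.31,-0.017,0.018,0.007,0,-0.73,-0.33,-1.31,-0.017,0.018,0.007,0,-0.73,-0.33,-1.31,-0.017,0.018,0.007,0,-0.73,-0.33,-1.31,-0.017,0.018,0.007,0])

```text
t: 8.17
ee_pos: [0.5582, 0.0921, 0.1385]
eef_rot: [179.2, -70.5, 100.1]
contact_force: [-0.3, -0.1, -2.6]
finger_gap: 0.0603
```

send_rows(commands=[-0.73,-0.33,-1.31,-0.017,0.018,0.007,0,-0.73,-0.33,-1.31,-0.017,0.018,0.007,0,-0.73,-0.33,-1.31,-0.017,0.018,0.007,0,-0.73,-0.33,-1.31,-0.017,0.018,0.007,0,0,0,0,0,0,0.05,0])

```text
t: 8.58
ee_pos: [0.5522, 0.0277, 0.1241]
eef_rot: [-168.4, -74.2, 82.9]
contact_force: [-1.0, -1.7, -4.6]
finger_gap: 0.0603
```

```bash
python3 st.py;  python3 - <<'E'
from h import *
a,d=capture("side"); cv2.imwrite("pics/s3.png",cv2.resize(a[60:300,120:400],None,fx=2.5,fy=2.5))
E
```

```text
8.58 J [ 34.2  53.6 -12.2  95.2 -49.9  85.8  55. ] P [0.5522 0.0277 0.1241] R [-168.4  -74.2   82.9] F [-1.  -1.7 -4.6] g 0.0603
```

View pics/s3.png

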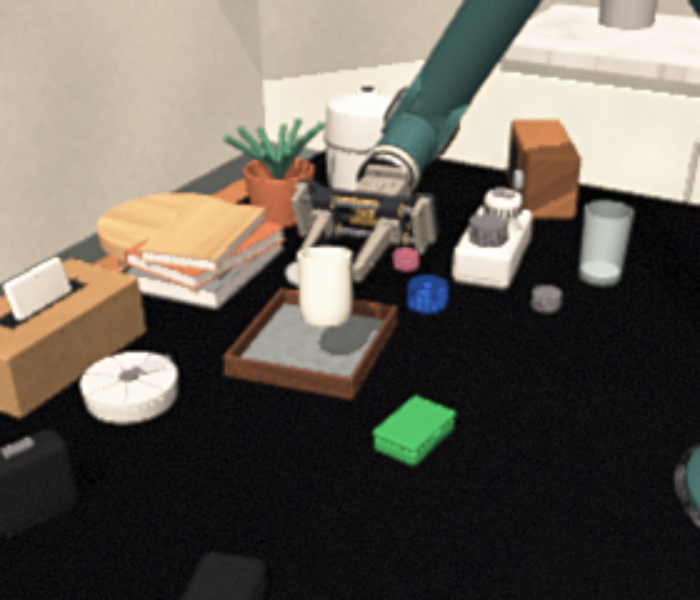

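send_rows(commands=[0,0,0,0,0,0.11,0,0,0,0,0,0,0.11,0,0,0,0,0,0,0.11,0,0,0,0,0,0,0.11,0,0,0,0,0,0,0.11,0,0,0,0,0,0,0.11,0,0,0,0,0,0,0.11,0,0,0,0,0,0,0.11,0,0,0,0,0,0,0.11,0,0,0,0,0,0,0.11,0])

```text
t: 9.47
ee_pos: [0.5531, 0.0334, 0.1271]
eef_rot: [-106.7, -22.9, 11.9]
contact_force: [0.6, 0.5, -3.3]
finger_gap: 0.0607
```

```bash
cat > cup.py <<'E'
from h import *
c=tool(109.6,30.2).T@[0,0,1]
T=cur(); ax=T[:3,:3]@c; g=T[:3,3]-.019*T[:3,2]
print("gp",g.round(4),"cup axis",ax.round(3),"tilt",np.degrees(np.arccos(ax[2])).round(1),"mouth",(g+.03*ax).round(3),"toolz",T[:3,2].round(2))
E
python3 st.py; python3 cup.py
```

```text
9.47 J [ 25.4  52.4  -0.6  95.9 -56.2  91.4  -3.5] P [0.5531 0.0334 0.1271] R [-106.7  -22.9   11.9] F [ 0.6  0.5 -3.3] g 0.0607
gp [0.5548 0.0151 0.1321] cup axis [ 0.824 -0.319  0.469] tilt 62.0 mouth [0.579 0.006 0.146] toolz [-0.09  0.96 -0.26]
```

send_rows(commands=[0,0,0,0,0,0.11,0,0,0,0,0,0,0.11,0,0,0,0,0,0,0.11,0,0,0,0,0,0,0.11,0,0,0,0,0,0,0.11,0,0,0,0,0,0,0.1,0,0,0,0,0,0,0.08,0,0,0,0,0,0,0.06,0,0,0,0,0,0,0.06,0,0,0,0,0,0,0.06,0])

```text
t: 10.3
ee_pos: [0.5531, 0.0335, 0.1271]
eef_rot: [-107.3, 27.2, -2.8]
contact_force: [-0.5, -0.6, -2.6]
finger_gap: 0.0603
```

```bash
python3 st.py; python3 cup.py; python3 - <<'E'
from h import *
a,d=capture("side"); cv2.imwrite("pics/s4.png",cv2.resize(a[80:260,170:370],None,fx=3,fy=3))
E
```

```text
10.3 J [ 19.1  52.6   8.2  96.3 -60.4  96.  -52.3] P [0.5531 0.0335 0.1271] R [-107.3   27.2   -2.8] F [-0.5 -0.6 -2.6] g 0.0603
gp [0.5548 0.0152 0.1321] cup axis [ 0.813 -0.521 -0.262] tilt 105.2 mouth [ 0.579 -0.     0.124] toolz [-0.09  0.96 -0.26]
```

View pics/s4.png

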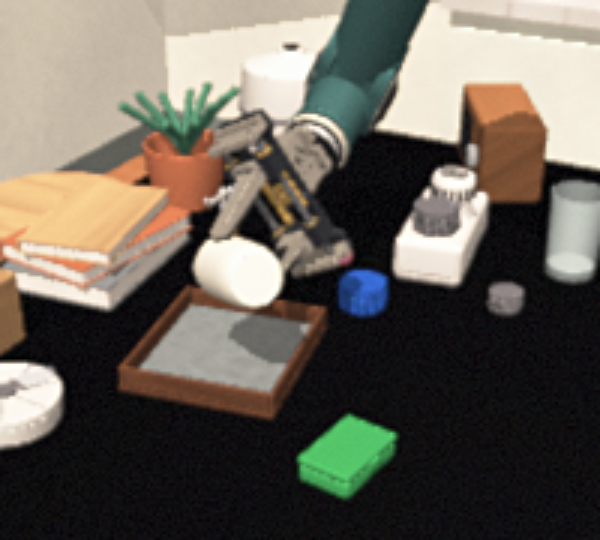

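```bash
python3 - <<'E'
from h import *
T=cur(); print((T[:3,:3].T@np.array([-1.8,1.0,-1.0])).round(2))
E
```

```text
[-1.18  1.39  1.38]
```

send_rows(commands=[-0.39,0.46,0.46,0,0,0,0,-0.39,0.46,0.46,0,0,0,0,-0.39,0.46,0.46,0,0,0,0,0,0,0,0,0,0.06,0,0,0,0,0,0,0.06,0,0,0,0,0,0,0.06,0,0,0,0,0,0,0.06,0,0,0,0,0,0,0.06,0,0,0,0,0,0,0,0,0,0,0,0,0,0,0])

```text
t: 11.18
ee_pos: [0.5347, 0.0433, 0.1168]
eef_rot: [-111.3, 43.2, -9.7]
contact_force: [-0.5, 1.1, -1.9]
finger_gap: 0.0602
```

```bash
python3 st.py; python3 cup.py; python3 - <<'E'
from h import *
a,d=capture("side"); cv2.imwrite("pics/s5.png",cv2.resize(a[80:260,170:370],None,fx=3,fy=3))
a,d=capture("top"); cv2.imwrite("pics/t5.png",cv2.resize(a[110:250,200:380],None,fx=4,fy=4))
E
```

```text
11.18 J [ 17.   52.7  10.9  99.5 -61.6  95.9 -66. ] P [0.5347 0.0433 0.1168] R [-111.3   43.2   -9.7] F [-0.5  1.1 -1.9] g 0.0602
gp [0.5363 0.025  0.1218] cup axis [ 0.665 -0.589 -0.459] tilt 117.3 mouth [0.556 0.007 0.108] toolz [-0.09  0.96 -0.26]
```

View pics/s5.png

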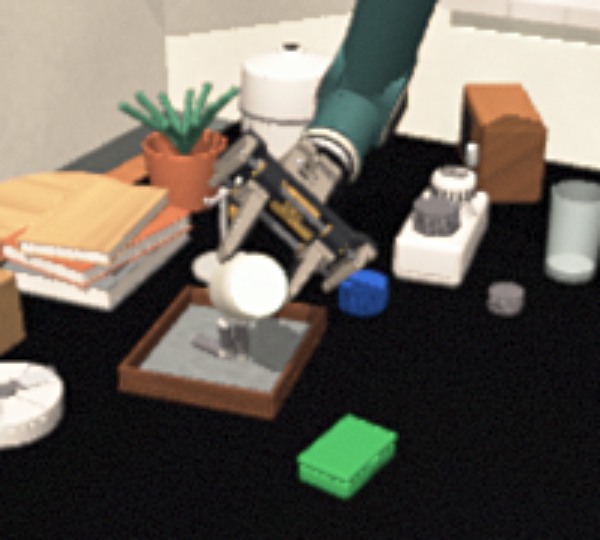

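View pics/t5.png

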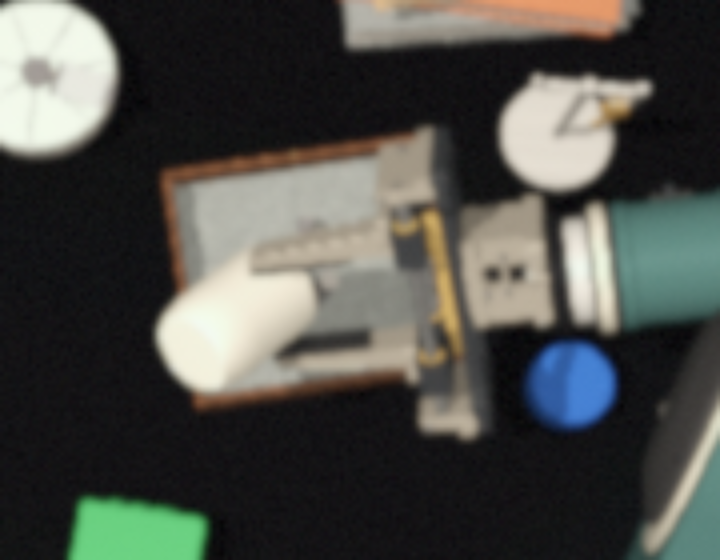

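```bash
python3 - <<'E'
from h import *
T=cur(); print((T[:3,:3].T@np.array([0,0,1])).round(2))
a,d=capture("side"); cv2.imwrite("pics/s6.png",cv2.resize(a[150:230,210:290],None,fx=7,fy=7,interpolation=cv2.INTER_CUBIC))
E
```

```text
[-0.68 -0.68 -0.26]
```

View pics/s6.png

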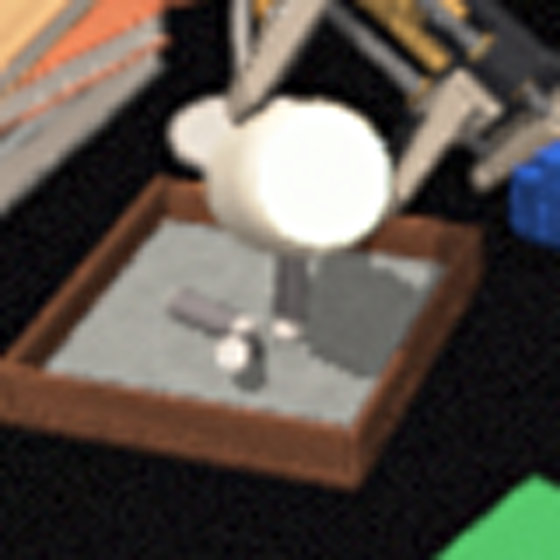

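send_rows(commands=[-0.68,-0.68,-0.26,0,0,0,0,-0.68,-0.68,-0.26,0,0,0,0,-0.68,-0.68,-0.26,0,0,0,0,-0.68,-0.68,-0.26,0,0,0,0,-0.68,-0.68,-0.26,0,0,0,0,0,0,0,0,0,0,0,0,0,0,0,0,0,0])

```text
t: 11.92
ee_pos: [0.5357, 0.043, 0.1675]
eef_rot: [-111.4, 43.2, -9.8]
contact_force: [-0.4, -0.2, -3.3]
finger_gap: 0.0604
```

```bash
python3 st.py; python3 cup.py; python3 - <<'E'
from h import *
a,d=capture("side"); cv2.imwrite("pics/s7.png",cv2.resize(a[130:230,200:300],None,fx=6,fy=6,interpolation=cv2.INTER_CUBIC))
p=camera_params("side"); W=cloud(p,d)
# points above the tray floor within inner tray
t=np.radians(10); rel=W-np.array([.589,-.018,0]); x=rel[...,0]*np.cos(t)+rel[...,1]*np.sin(t); y=-rel[...,0]*np.sin(t)+rel[...,1]*np.cos(t)
m=(abs(x)<.075)&(abs(y)<.085)&(W[...,2]>.011)&(W[...,2]<.07)
print(m.sum(), W[m][:,2].max()); n,l,st,ce=cv2.connectedComponentsWithStats(m.astype(np.uint8))
for i in range(1,n):
    if st[i,4]>5: print(st[i],"tray xy",x[l==i].mean().round(3),y[l==i].mean().round(3),"zmax",W[l==i][:,2].max().round(3))
E
```

```text
11.92 J [ 16.6  47.8  11.3 100.2 -61.2  97.8 -69.6] P [0.5357 0.043  0.1675] R [-111.4   43.2   -9.8] F [-0.4 -0.2 -3.3] g 0.0604
gp [0.5373 0.0247 0.1726] cup axis [ 0.665 -0.59  -0.458] tilt 117.2 mouth [0.557 0.007 0.159] toolz [-0.09  0.96 -0.27]
148 0.02573579230785461
[249 186   7  11  41] tray xy -0.015 -0.023 zmax 0.023
[233 191  14  17  95] tray xy 0.003 0.028 zmax 0.023
```

View pics/s7.png

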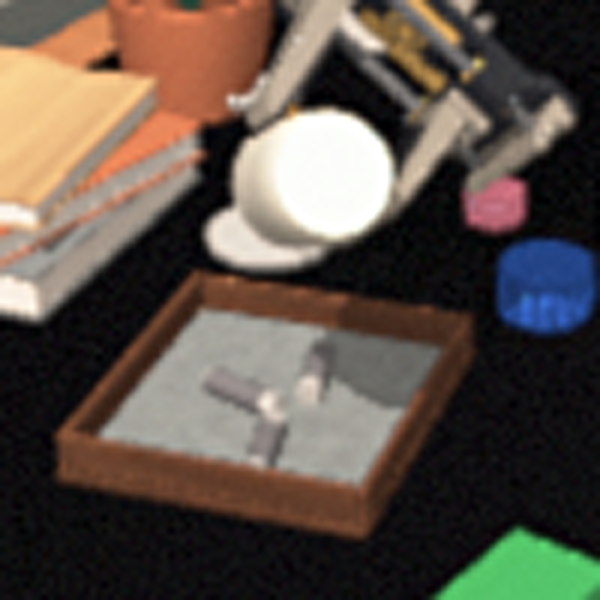

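```bash
python3 - <<'E'
from h import *; from ik import *
up=mat([.5505,.2456,.1604],tool(109.6,30.2))
T=rows(up,26)
T0=cur();L=np.real(logm(np.linalg.inv(T0)@up))/26; Ts=[T0@expm(L*(i+1)) for i in range(26)]
g,o,e=follow(r.state()["joints"],Ts); print(g.round(0),e, np.abs(np.diff(o,axis=0)).max(0).round(1)); print(np.array([T[:3,3] for T in Ts[::5]]).round(3).tolist())
E
```

```text
26 row: [0.42, -0.16, 0.7] [-0.007, -0.016, -0.093] |d| 0.83 deg 5.42
 end [0.5508 0.2445 0.1609] [-178.5  -60.2  108.7] path z 0.148 0.163 mid [0.572 0.149 0.149]
[ 13.  43. -17.  97. -47.  73.  45.] 5.109379526919845e-07 [0.3 0.8 1.2 1.1 0.7 1.9 4.7]
[[0.539, 0.05, 0.163], [0.556, 0.086, 0.151], [0.569, 0.125, 0.148], [0.573, 0.167, 0.151], [0.567, 0.207, 0.157], [0.55, 0.246, 0.16]]
```

send_rows(commands=[0.42,-0.16,0.7,-0.007,-0.016,-0.093,0,0.42,-0.16,0.7,-0.007,-0.016,-0.093,0,0.42,-0.16,0.7,-0.007,-0.016,-0.093,0,0.42,-0.16,0.7,-0.007,-0.016,-0.093,0,0.42,-0.16,0.7,-0.007,-0.016,-0.093,0,0.42,-0.16,0.7,-0.007,-0.016,-0.093,0,0.42,-0.16,0.7,-0.007,-0.016,-0.093,0,0.42,-0.16,0.7,-0.007,-0.016,-0.093,0,0.42,-0.16,0.7,-0.007,-0.016,-0.093,0,0.42,-0.16,0.7,-0.007,-0.016,-0.093,0])

```text
t: 12.8
ee_pos: [0.5663, 0.1171, 0.1463]
eef_rot: [-106.0, -5.3, 16.8]
contact_force: [0.3, -1.1, -2.4]
finger_gap: 0.0604
```

send_rows(commands=[0.42,-0.16,0.7,-0.007,-0.016,-0.093,0,0.42,-0.16,0.7,-0.007,-0.016,-0.093,0,0.42,-0.16,0.7,-0.007,-0.016,-0.093,0,0.42,-0.16,0.7,-0.007,-0.016,-0.093,0,0.42,-0.16,0.7,-0.007,-0.016,-0.093,0,0.42,-0.16,0.7,-0.007,-0.016,-0.093,0,0.42,-0.16,0.7,-0.007,-0.016,-0.093,0,0.42,-0.16,0.7,-0.007,-0.016,-0.093,0,0.42,-0.16,0.7,-0.007,-0.016,-0.093,0,0.42,-0.16,0.7,-0.007,-0.016,-0.093,0])

```text
t: 13.63
ee_pos: [0.5685, 0.1989, 0.1546]
eef_rot: [-129.0, -50.0, 53.1]
contact_force: [0.3, -0.2, -2.8]
finger_gap: 0.0604
```

```bash
python3 st.py; python3 - <<'E'
from h import *
rows(mat([.5505,.2456,.1504],tool(109.6,30.2)),7)
E
```

```text
13.63 J [ 12.9  48.4 -10.3  90.9 -49.1  83.8  17.5] P [0.5685 0.1989 0.1546] R [-129.   -50.    53.1] F [ 0.3 -0.2 -2.8] g 0.0604
7 row: [0.26, -0.09, 0.67] [-0.008, -0.014, -0.081] |d| 0.72 deg 4.73
 end [0.5505 0.246  0.1506] [179.7 -59.9 110. ] path z 0.151 0.154 mid [0.559 0.226 0.153]
```

send_rows(commands=[0.26,-0.09,0.67,-0.008,-0.014,-0.081,0,0.26,-0.09,0.67,-0.008,-0.014,-0.081,0,0.26,-0.09,0.67,-0.008,-0.014,-0.081,0,0.26,-0.09,0.67,-0.008,-0.014,-0.081,0,0.26,-0.09,0.67,-0.008,-0.014,-0.081,0,0.26,-0.09,0.67,-0.008,-0.014,-0.081,0,0.26,-0.09,0.67,-0.008,-0.014,-0.081,0,0,0,0,0,0,0,0,0,0,0,0,0,0,0])

```text
t: 14.38
ee_pos: [0.5505, 0.2458, 0.1512]
eef_rot: [-179.7, -60.0, 109.3]
contact_force: [-0.2, -0.5, -1.2]
finger_gap: 0.0603
```

```bash
python3 st.py; python3 cup.py; python3 - <<'E'
from h import *
a,d=capture("side"); cv2.imwrite("pics/s8.png",cv2.resize(a[130:280,130:290],None,fx=4,fy=4,interpolation=cv2.INTER_CUBIC))
p=camera_params("side");W=cloud(p,d)
m=(W[...,0]>.49)&(W[...,0]<.6)&(W[...,1]>.18)&(W[...,1]<.3)&(W[...,2]>.04)&(W[...,2]<.25)&(a.min(-1)>150)
q=W[m]; print(m.sum(),q[:,2].min(),q[:,2].max(),np.percentile(q[:,2],[1,99]))
rim=q[q[:,2]>np.percentile(q[:,2],99)-.006]; 
A=np.c_[rim[:,:2]-rim[:,:2].mean(0),np.ones(len(rim))]; print(np.linalg.lstsq(A,rim[:,2],rcond=None)[0])
E
```

```text
14.38 J [ 13.   43.9 -16.9  96.6 -46.7  72.6  45.6] P [0.5505 0.2458 0.1512] R [-179.7  -60.   109.3] F [-0.2 -0.5 -1.2] g 0.0603
gp [0.556  0.2303 0.1607] cup axis [ 0.004 -0.002  1.   ] tilt 0.2 mouth [0.556 0.23  0.191] toolz [-0.29  0.82 -0.5 ]
896 0.10379789729573885 0.1957302185521712 [0.10903584 0.19253898]
[-0.02597266 -0.05286845  0.18879934]
```

View pics/s8.png

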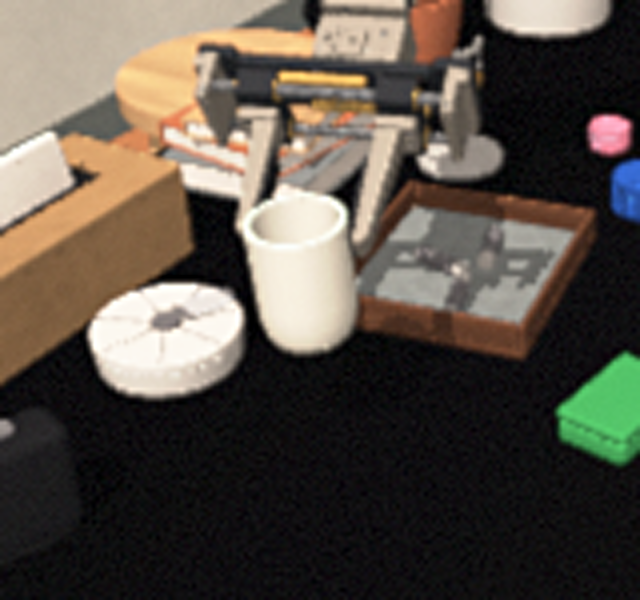

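send_rows(commands=[-1.04,0,0.6,0,0,0,0,-1.04,0,0.6,0,0,0,0,-1.04,0,0.6,0,0,0,0,-1.04,0,0.6,0,0,0,0,-1.04,0,0.6,0,0,0,0,-1.04,0,0.6,0,0,0,0,-1.04,0,0.6,0,0,0,0,-0.5,0,0.29,0,0,0,0,-0.25,0,0.15,0,0,0,0])

```text
t: 15.18
ee_pos: [0.5507, 0.2456, 0.0573]
eef_rot: [-179.8, -60.0, 109.4]
contact_force: [-0.4, -0.2, -1.3]
finger_gap: 0.0607
```

```bash
python3 st.py; python3 cup.py
```

```text
15.18 J [ 12.6  52.3 -16.3  96.1 -46.6  67.4  51.7] P [0.5507 0.2456 0.0573] R [-179.8  -60.   109.4] F [-0.4 -0.2 -1.3] g 0.0607
gp [0.5562 0.2301 0.0668] cup axis [ 0.002 -0.002  1.   ] tilt 0.2 mouth [0.556 0.23  0.097] toolz [-0.29  0.82 -0.5 ]
```

send_rows(commands=[-0.26,0,0.15,0,0,0,0,-0.26,0,0.15,0,0,0,0,0,0,0,0,0,0,0])

```text
t: 15.43
ee_pos: [0.5513, 0.2456, 0.0526]
eef_rot: [180.0, -59.9, 109.6]
contact_force: [-0.2, -0.6, -3.1]
finger_gap: 0.0603
```

send_rows(commands=[-0.13,0,0.08,0,0,0,0,-0.13,0,0.08,0,0,0,0,0,0,0,0,0,0,0])

```text
t: 15.68
ee_pos: [0.5512, 0.2456, 0.0497]
eef_rot: [180.0, -59.9, 109.6]
contact_force: [-0.8, -0.4, -2.2]
finger_gap: 0.0601
```

send_rows(commands=[-0.13,0,0.08,0,0,0,0,0,0,0,0,0,0,0])

```text
t: 15.85
ee_pos: [0.5513, 0.2459, 0.0487]
eef_rot: [179.9, -60.0, 109.6]
contact_force: [0.1, -0.1, -0.4]
finger_gap: 0.0605
```

send_rows(commands=[-0.13,0,0.08,0,0,0,0,0,0,0,0,0,0,0])

```text
t: 16.02
ee_pos: [0.5513, 0.2461, 0.0486]
eef_rot: [179.9, -60.1, 109.7]
contact_force: [-0.6, -3.5, 6.2]
finger_gap: 0.0604
```

send_rows(commands=[0,0,0,0,0,0,0.75,0,0,0,0,0,0,0.8,0,0,0,0,0,0,1,0,0,0,0,0,0,1,0,0,0,0,0,0,1])

```text
t: 16.43
ee_pos: [0.551, 0.2459, 0.0465]
eef_rot: [-180.0, -59.9, 109.6]
contact_force: [-0.2, 0.7, 1.3]
finger_gap: 0.0905
```

```bash
python3 st.py; python3 - <<'E'
from h import *
a,d=capture("wrist"); cv2.imwrite("pics/w3.png",a)
a,d=capture("side"); cv2.imwrite("pics/s9.png",cv2.resize(a[150:280,150:280],None,fx=4,fy=4,interpolation=cv2.INTER_CUBIC))
E
```

```text
16.43 J [ 12.6  53.3 -16.3  95.9 -46.6  66.8  52.3] P [0.551  0.2459 0.0465] R [-180.   -59.9  109.6] F [-0.2  0.7  1.3] g 0.0905
```

View pics/w3.png

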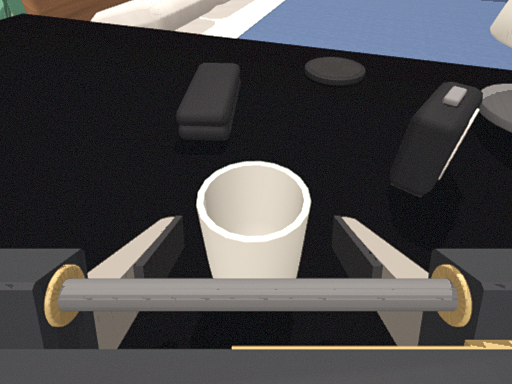

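View pics/s9.png

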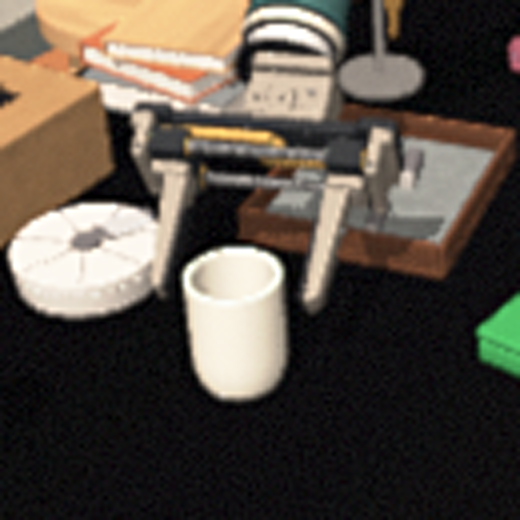

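send_rows(commands=[0,0,-1,0,0,0,1,0,0,-2,0,0,0,1,0,0,-2.5,0,0,0,1,0,0,-2.5,0,0,0,1,0,0,-2.5,0,0,0,1,0,0,-2.5,0,0,0,1,1,0,-2,0,0,0,1,2,0,-1,0,0,0,1,2,0,-1,0,0,0,1,2,0,-1,0,0,0,1])

```text
t: 17.37
ee_pos: [0.5917, 0.131, 0.1986]
eef_rot: [-180.0, -59.9, 109.5]
contact_force: [0.4, -0.2, -0.1]
finger_gap: 0.0921
```

```bash
python3 st.py; python3 - <<'E'
from h import *; from ik import *
q=r.state()["joints"]; T0=cur()
for yaw in (99,-81,60,140,189,9):
    # tool down: y axis az = yaw-90
    tg=mat([.468,-.308,.20],[180,0,yaw]); 
    N=30; L=np.real(logm(np.linalg.inv(T0)@tg))/N; Ts=[T0@expm(L*(i+1)) for i in range(N)]
    g,o,e=follow(q,Ts); print(yaw,g.round(0),e.round(5),np.abs(np.diff(o,axis=0)).max(0).round(1), "zmin",min(T[2,3] for T in Ts))
    for dz in (1,-1):
        g2=follow(g,[mat([.468,-.308,.07],[180,0,yaw+dz*80*k/12]) for k in range(13)]); print("    ",dz,g2[0].round(0),g2[2].round(5))
E
```

```text
17.37 J [ 18.9  44.  -13.1  87.2 -42.2  85.4  44.1] P [0.5917 0.131  0.1986] R [-180.   -59.9  109.5] F [ 0.4 -0.2 -0.1] g 0.0921
99 [ 22.  17.   9. 104.  -3.  59.  42.] 0.0 [0.3 1.1 0.8 0.7 1.6 0.9 0.5] zmin 0.1463412974031201
     1 [ 39.  28. -11. 109.   7.  44. 113.] 0.0
     -1 [  8.  29.  28. 111. -19.  44. -24.] 0.0
-81 [ 84.  56. -89. 101.  57.  86. 167.] 0.04986 [10.1  9.1 13.9  1.2  9.5  4.4  6.2] zmin 0.20000000000000018
     1 [ 83.  81. -89. 112.  84.  95. 167.] 0.39783
     -1 [ 80.  55. -74. 107.  58.  68.  93.] 0.0
60 [ 14.  18.  19. 105.  -7.  59.   6.] 0.0 [0.8 1.2 1.1 0.7 2.2 1.1 2.3] zmin 0.13662468168213915
     1 [ 32.  27.  -2. 110.   2.  43.  79.] 0.0
     -1 [  1.  31.  37. 112. -25.  46. -57.] 0.0
140 [ 30.  17.  -0. 104.   0.  59.  80.] 0.0 [0.5 1.  0.5 0.8 1.7 1.3 1.3] zmin 0.15979670829371145
     1 [ 45.  29. -20. 109.  13.  45. 149.] 0.0
     -1 [ 15.  27.  19. 111. -13.  44.  11.] 0.0
189 [ 40.  18. -12. 103.   4.  59. 125.] 0.0 [1.2 1.1 0.1 0.9 2.1 1.7 3.3] zmin 0.17963336868277546
     1 [ 74.  44. -61. 107.  46.  58. 167.] 0.02398
     -1 [ 23.  27.   8. 110.  -5.  43.  54.] 0.0
9 [  4.  19.  32. 106. -12.  59. -40.] 0.0 [1.8 1.4 1.8 0.8 2.9 1.2 4.6] zmin 0.1285133718291449
     1 [ 23.  27.   9. 110.  -6.  43.  34.] 0.0
     -1 [  -7.   34.   49.  112.  -34.   49. -100.] 0.0
```

```bash
python3 - <<'E'
from h import *
rows(mat([.468,-.308,.20],[180,0,99]),20)
E
```

```text
20 row: [-1.77, -1.15, -1.07] [-0.005, -0.052, 0.008] |d| 2.37 deg 3.03
 end [ 0.4685 -0.3088  0.199 ] [179.7  -0.2  99.2] path z 0.146 0.199 mid [ 0.533 -0.114  0.147]
```

send_rows(commands=[-1.77,-1.15,-1.07,-0.005,-0.052,0.008,1,-1.77,-1.15,-1.07,-0.005,-0.052,0.008,1,-1.77,-1.15,-1.07,-0.005,-0.052,0.008,1,-1.77,-1.15,-1.07,-0.005,-0.052,0.008,1,-1.77,-1.15,-1.07,-0.005,-0.052,0.008,1,-1.77,-1.15,-1.07,-0.005,-0.052,0.008,1,-1.77,-1.15,-1.07,-0.005,-0.052,0.008,1,-1.77,-1.15,-1.07,-0.005,-0.052,0.008,1,-1.77,-1.15,-1.07,-0.005,-0.052,0.008,1,-1.77,-1.15,-1.07,-0.005,-0.052,0.008,1])

```text
t: 18.2
ee_pos: [0.5392, -0.0924, 0.1452]
eef_rot: [-178.6, -29.9, 103.6]
contact_force: [-0.1, -0.3, 0.5]
finger_gap: 0.092
```

send_rows(commands=[-1.77,-1.15,-1.07,-0.005,-0.052,0.008,1,-1.77,-1.15,-1.07,-0.005,-0.052,0.008,1,-1.77,-1.15,-1.07,-0.005,-0.052,0.008,1,-1.77,-1.15,-1.07,-0.005,-0.052,0.008,1,-1.77,-1.15,-1.07,-0.005,-0.052,0.008,1,-1.77,-1.15,-1.07,-0.005,-0.052,0.008,1,-1.77,-1.15,-1.07,-0.005,-0.052,0.008,1,-1.77,-1.15,-1.07,-0.005,-0.052,0.008,1,-1.77,-1.15,-1.07,-0.005,-0.052,0.008,1,-1.77,-1.15,-1.07,-0.005,-0.052,0.008,1])

```text
t: 19.03
ee_pos: [0.468, -0.3094, 0.1986]
eef_rot: [179.6, -0.1, 99.1]
contact_force: [0.1, 0.0, 0.1]
finger_gap: 0.092
```

send_rows(commands=[0,0,0,0,0,0,1,0,0,0,0,0,0,1])

```text
t: 19.2
ee_pos: [0.4688, -0.3079, 0.1986]
eef_rot: [179.6, -0.2, 99.2]
contact_force: [0.4, 0.6, 0.3]
finger_gap: 0.0916
```

```bash
python3 st.py; python3 - <<'E'
from h import *
rows(mat([.468,-.308,.20],[180,0,99]),3)
p=camera_params("wrist"); a,d=capture("wrist"); cv2.imwrite("pics/w4.png",a); W=cloud(p,d)
def fit(m,n):
    q=W[m]; print(n,m.sum(),q.mean(0).round(4),[np.round(v,1) for v in cv2.minEnclosingCircle((q[:,:2]*1000).astype(np.float32))])
b=lambda x0,x1,y0,y1,z0,z1:(W[...,0]>x0)&(W[...,0]<x1)&(W[...,1]>y0)&(W[...,1]<y1)&(W[...,2]>z0)&(W[...,2]<z1)
fit(b(.42,.52,-.35,-.26,.085,.1),"cap"); 
m=b(.38,.56,-.46,-.22,.056,.068); print(cv2.minAreaRect((W[m][:,:2]*1000).astype(np.float32)))
a,d=capture("top"); cv2.imwrite("pics/t6.png",a)
E
```

```text
19.2 J [ 22.4  17.3   9.5 104.6  -3.8  58.2  42.6] P [ 0.4688 -0.3079  0.1986] R [179.6  -0.2  99.2] F [0.4 0.6 0.3] g 0.0916
3 row: [0.0, -0.03, -0.05] [0.003, -0.001, 0.001] |d| 0.06 deg 0.19
 end [ 0.4679 -0.3081  0.2001] [-1.799e+02 -1.000e-01  9.900e+01] path z 0.199 0.2 mid [ 0.468 -0.308  0.2  ]
cap 2166 [ 0.4664 -0.3069  0.0931] [array([ 466.6, -307.7]), np.float64(28.2)]
((473.60430908203125, -350.95013427734375), (81.22402954101562, 166.34402465820312), 9.204397201538086)
```

View pics/w4.png

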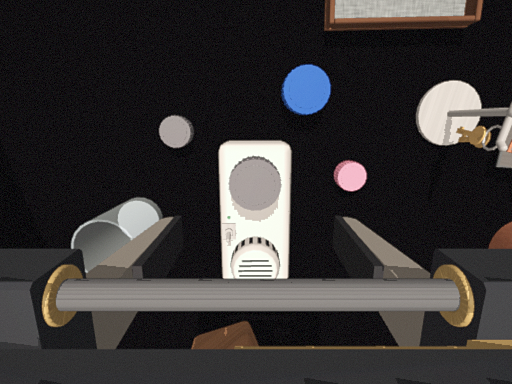

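View pics/t6.png

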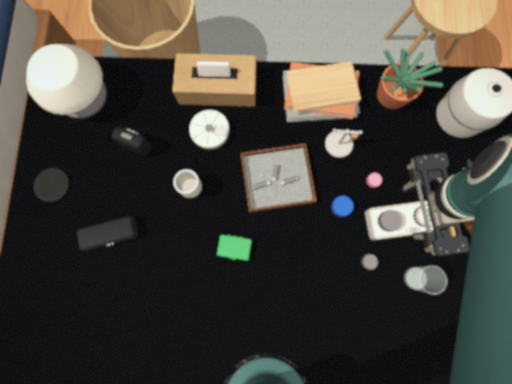

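send_rows(commands=[0,-0.15,1,0.007,0,0,1,0,0,2,0,0,0,1,0,0,2,0,0,0,1,0,0,2,0,0,0,1,0,0,2,0,0,0,1,0,0,2,0,0,0,1,0,0,1,0,0,0,1,0,0,0.5,0,0,0,1,0,0,0.3,0,0,0,1,0,0,0,0,0,0,1])

```text
t: 20.13
ee_pos: [0.4673, -0.3075, 0.0692]
eef_rot: [-179.9, -0.2, 99.3]
contact_force: [0.5, -0.2, 0.1]
finger_gap: 0.092
```

```bash
python3 st.py
```

```text
20.13 J [ 23.4  26.9   8.3 110.2  -5.7  43.4  44.2] P [ 0.4673 -0.3075  0.0692] R [-179.9   -0.2   99.3] F [ 0.5 -0.2  0.1] g 0.092
```

Close on the cap, then try anticlockwise (negative rz) gently.

send_rows(commands=[0,0,0,0,0,0,0.5,0,0,0,0,0,0,0,0,0,0,0,0,0,0,0,0,0,0,0,0,0,0,0,0,0,0,0,0,0,0,0,0,0,0,0,0,0,0,0,0,0,0])

```text
t: 20.72
ee_pos: [0.4673, -0.3077, 0.0698]
eef_rot: [-180.0, -0.2, 99.2]
contact_force: [0.2, -0.3, 0.1]
finger_gap: 0.0473
```

```bash
python3 st.py; python3 -c "
from h import *;print(r.state()['ft_torque'],r.state()['joint_torque'][6])"
```

```text
20.72 J [ 23.4  26.9   8.3 110.3  -5.6  43.4  44.2] P [ 0.4673 -0.3077  0.0698] R [-180.    -0.2   99.2] F [ 0.2 -0.3  0.1] g 0.0473
[-0.00982729 -0.08512647 -0.02771815] -0.00024302002202603035
```

send_rows(commands=[0,0,0,0,0,-0.05,0,0,0,0,0,0,-0.05,0,0,0,0,0,0,-0.05,0,0,0,0,0,0,-0.05,0])

```text
t: 21.05
ee_pos: [0.4673, -0.3077, 0.0696]
eef_rot: [-180.0, -0.2, 110.8]
contact_force: [-0.0, -0.9, 0.4]
finger_gap: 0.0208
```

```bash
python3 st.py; python3 -c "
from h import *;print(r.state()['ft_torque'],r.state()['joint_torque'][6])"
```

```text
21.05 J [ 25.7  26.9   5.5 110.1  -3.8  43.4  54.2] P [ 0.4673 -0.3077  0.0696] R [-180.    -0.2  110.8] F [-0.  -0.9  0.4] g 0.0208
[-0.05676662 -0.14890345 -0.00514907] -0.5394859984517097
```

send_rows(commands=[0,0,0,0,0,-0.05,0,0,0,0,0,0,-0.05,0,0,0,0,0,0,-0.05,0,0,0,0,0,0,-0.05,0])

```text
t: 21.38
ee_pos: [0.4673, -0.3077, 0.0696]
eef_rot: [180.0, -0.2, 122.3]
contact_force: [-0.1, 1.0, 0.1]
finger_gap: 0.0005
```

```bash
python3 st.py; python3 -c "
from h import *;print(r.state()['ft_torque'],r.state()['joint_torque'][6])
a,d=capture('wrist');cv2.imwrite('pics/w5.png',a)"
```

```text
21.38 J [ 27.9  26.9   2.7 110.   -2.   43.4  64. ] P [ 0.4673 -0.3077  0.0696] R [180.   -0.2 122.3] F [-0.1  1.   0.1] g 0.0005
[-0.04501478 -0.10012726 -0.025613  ] -0.5397066101431847
```

View pics/w5.png

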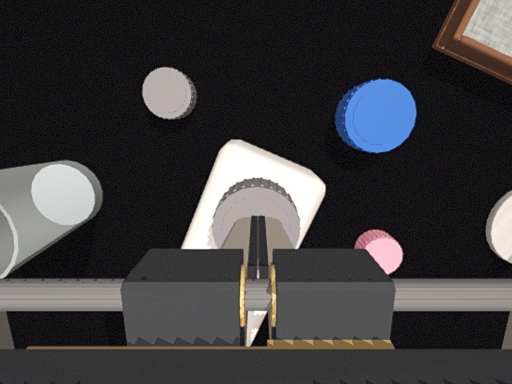

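```bash
python3 - <<'E'
from h import *
s=r.state(); p=camera_params("wrist"); a,d=capture("wrist"); W=cloud(p,d); T=cur()
print("tcp px",proj(p,s["ee_pos"]),"gp px",proj(p,s["ee_pos"]-.019*T[:3,2]))
for v in range(170,262,8): print(v,[W[v,u].round(3).tolist() for u in (235,258,285)])
for n in("side","top"):
    pp=camera_params(n); print(n,proj(pp,s["ee_pos"]))
a,d=capture("side"); cv2.imwrite("pics/s10.png",cv2.resize(a[60:200,250:390],None,fx=4,fy=4,interpolation=cv2.INTER_CUBIC))
E
```

```text
tcp px [257.02229814 217.88923019] gp px [256.98388558 227.62140239]
170 [[0.437, -0.289, 0.061], [0.45, -0.28, 0.062], [0.467, -0.27, 0.059]]
178 [[0.44, -0.294, 0.061], [0.453, -0.284, 0.067], [0.47, -0.275, 0.061]]
186 [[0.442, -0.294, 0.079], [0.453, -0.284, 0.091], [0.473, -0.279, 0.062]]
194 [[0.444, -0.296, 0.093], [0.456, -0.288, 0.092], [0.471, -0.281, 0.085]]
202 [[0.446, -0.3, 0.093], [0.458, -0.292, 0.094], [0.472, -0.283, 0.094]]
210 [[0.449, -0.304, 0.093], [0.461, -0.297, 0.092], [0.475, -0.288, 0.092]]
218 [[0.452, -0.308, 0.093], [0.462, -0.299, 0.1], [0.477, -0.292, 0.095]]
226 [[0.452, -0.306, 0.113], [0.462, -0.298, 0.115], [0.48, -0.296, 0.094]]
234 [[0.452, -0.305, 0.125], [0.462, -0.298, 0.127], [0.474, -0.291, 0.125]]
242 [[0.453, -0.304, 0.136], [0.462, -0.299, 0.135], [0.473, -0.292, 0.137]]
250 [[0.445, -0.285, 0.19], [0.462, -0.299, 0.144], [0.457, -0.277, 0.191]]
258 [[0.446, -0.284, 0.196], [0.463, -0.3, 0.15], [0.457, -0.277, 0.195]]
side [314.69245839 153.9793938 ]
top [387.37960495 220.9433652 ]
```

View pics/s10.png

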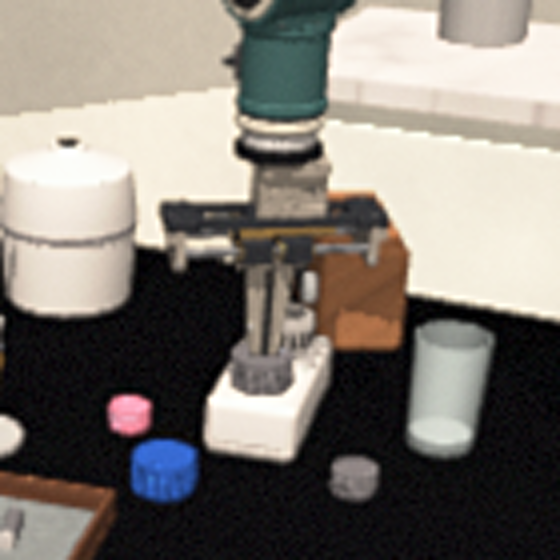

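```bash
python3 - <<'E'
from h import *
p=camera_params("wrist"); T=cur()
for x in (0,.01):
  for z in (0,-.01,-.019,-.025,-.03): print(x,z,proj(p,(T@[x,0,z,1])[:3]).round(1))
E
```

```text
0 0 [257.  217.9]
0 -0.01 [257.  222.8]
0 -0.019 [257.  227.6]
0 -0.025 [257.  231.1]
0 -0.03 [257.  234.2]
0.01 0 [257.  204.1]
0.01 -0.01 [257.  208.3]
0.01 -0.019 [257.  212.6]
0.01 -0.025 [257.  215.6]
0.01 -0.03 [257.  218.3]
```

```bash
python3 - <<'E'
import cv2
a=cv2.imread("pics/w4.png"); cv2.imwrite("pics/w4c.png",cv2.resize(a[200:280,100:420],None,fx=2.5,fy=2.5))
a=cv2.imread("pics/w5.png"); cv2.imwrite("pics/w5c.png",cv2.resize(a[170:280,180:340],None,fx=5,fy=5,interpolation=cv2.INTER_CUBIC))
E
```

```text
(no output)
```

View pics/w5c.png

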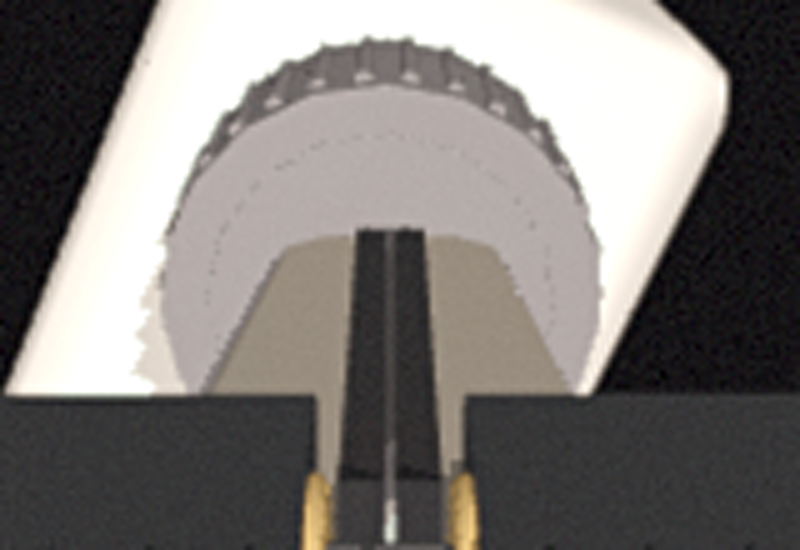

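View pics/w4c.png

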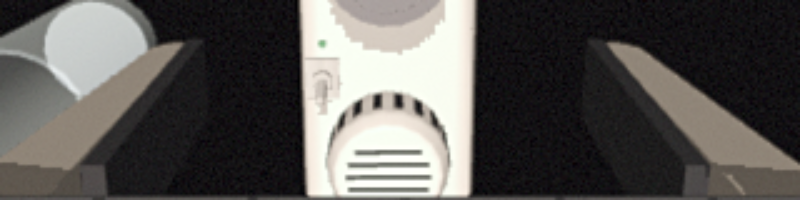

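The fingers closed just above the cap. The wrist depth shows the visible tips about 27 mm behind the reported TCP, so I'll reopen and go deeper, watching the force.

send_rows(commands=[0,0,-0.5,0,0,0.1,1,0,0,0,0,0,0.1,1,0,0,0,0,0,0.1,1,0,0,0,0,0,0.1,1,0,0,0,0,0,0,1,0,0,0,0,0,0,1,0,0,0,0,0,0,1,0,0,0,0,0,0,1,0,0,0,0,0,0,1])

```text
t: 22.28
ee_pos: [0.4673, -0.3077, 0.0746]
eef_rot: [-180.0, -0.2, 99.3]
contact_force: [-0.5, 1.7, -0.2]
finger_gap: 0.0585
```

```bash
python3 st.py; python3 - <<'E'
from h import *
p=camera_params("wrist"); a,d=capture("wrist"); W=cloud(p,d); T=cur(); Q=(W-T[:3,3])@T[:3,:3]
m=(d>0)&(abs(Q[...,0])<.03)&(abs(Q[...,1])<.07)&(abs(Q[...,1])>.045)&(Q[...,2]>-.08)&(Q[...,2]<.01)
q=Q[m]; print(m.sum()); 
for s in (1,-1):
    k=q[q[:,1]*s>0]; print(np.percentile(k,[1,50,99],axis=0).round(4))
E
```

```text
22.28 J [ 23.5  26.5   8.3 110.1  -5.5  44.   44.1] P [ 0.4673 -0.3077  0.0746] R [-180.    -0.2   99.3] F [-0.5  1.7 -0.2] g 0.0585
11
[[ 0.0106  0.0453 -0.0784]
 [ 0.0108  0.0455 -0.0755]
 [ 0.011   0.0456 -0.0728]]
[[ 0.0102 -0.0454 -0.0798]
 [ 0.0107 -0.0453 -0.0759]
 [ 0.0111 -0.0452 -0.0719]]
```

send_rows(commands=[0,0,0,0,0,0,1,0,0,0,0,0,0,1,0,0,0,0,0,0,1,0,0,0,0,0,0,1,0,0,0,0,0,0,1])

```text
t: 22.75
ee_pos: [0.4673, -0.3077, 0.0746]
eef_rot: [-180.0, -0.2, 99.2]
contact_force: [-0.6, -0.4, 0.9]
finger_gap: 0.0916
```

```bash
python3 st.py; python3 - <<'E'
from h import *
p=camera_params("wrist"); a,d=capture("wrist"); cv2.imwrite("pics/w6.png",a); W=cloud(p,d); T=cur(); Q=(W-T[:3,3])@T[:3,:3]
m=(d>0)&(abs(Q[...,0])<.03)&(abs(Q[...,1])<.075)&(abs(Q[...,1])>.042)&(Q[...,2]>-.08)&(Q[...,2]<.0)
q=Q[m]; print(m.sum()); 
for s in (1,-1):
    k=q[q[:,1]*s>0]; print(np.percentile(k,[0,1,50,99,100],axis=0).round(4))
E
```

```text
22.75 J [ 23.4  26.5   8.3 110.1  -5.5  44.   44.1] P [ 0.4673 -0.3077  0.0746] R [-180.    -0.2   99.2] F [-0.6 -0.4  0.9] g 0.0916
4368
[[-0.0099  0.0454 -0.08  ]
 [-0.0089  0.0456 -0.0797]
 [ 0.0097  0.0462 -0.0599]
 [ 0.0114  0.0607 -0.0274]
 [ 0.0118  0.0623 -0.0256]]
[[-0.0098 -0.0619 -0.08  ]
 [-0.0089 -0.0606 -0.0796]
 [ 0.0098 -0.0461 -0.06  ]
 [ 0.0115 -0.0454 -0.0275]
 [ 0.0116 -0.0451 -0.0256]]
```

View pics/w6.png

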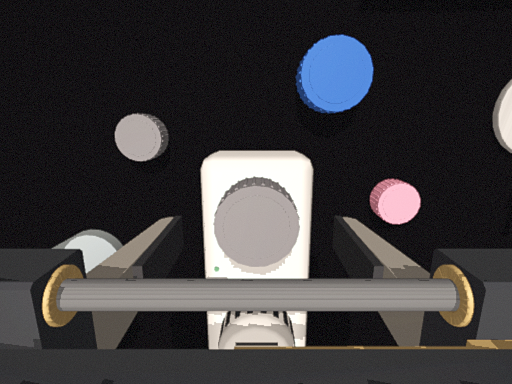

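send_rows(commands=[0,0,1,0,0,0,1,0,0,1,0,0,0,1,0,0,0.9,0,0,0,1,0,0,0.45,0,0,0,1,0,0,0,0,0,0,1,0,0,0,0,0,0,0,0,0,0,0,0,0,0,0,0,0,0,0,0,0,0,0,0,0,0,0,0,0,0,0,0,0,0,0])

```text
t: 23.63
ee_pos: [0.4675, -0.3077, 0.0415]
eef_rot: [-180.0, -0.2, 99.2]
contact_force: [-0.0, 0.5, 0.5]
finger_gap: 0.0606
```

```bash
python3 st.py
```

```text
23.63 J [ 23.8  29.4   7.8 111.   -6.1  40.1  44.6] P [ 0.4675 -0.3077  0.0415] R [-180.    -0.2   99.2] F [-0.   0.5  0.5] g 0.0606
```

send_rows(commands=[0,0,0,0,0,0,0,0,0,0,0,0,0,0,0,0,0,0,0,0,0,0,0,0,0,0,0,0])

```text
t: 23.97
ee_pos: [0.4675, -0.3077, 0.0414]
eef_rot: [-180.0, -0.2, 99.2]
contact_force: [-0.1, -0.0, 2.7]
finger_gap: 0.0552
```

```bash
python3 st.py; python3 - <<'E'
from h import *
print(r.state()['ft_torque'],r.state()['joint_torque'][6])
E
```

```text
23.97 J [ 23.8  29.4   7.8 111.   -6.1  40.2  44.6] P [ 0.4675 -0.3077  0.0414] R [-180.    -0.2   99.2] F [-0.1 -0.   2.7] g 0.0552
[ 0.00173553 -0.03127678  0.0165344 ] -0.0006483879042207263
```

Gripped (55 mm gap on the 56 mm cap). Now I'll try anticlockwise.

send_rows(commands=[0,0,0,0,0,-0.05,0,0,0,0,0,0,-0.05,0,0,0,0,0,0,-0.05,0,0,0,0,0,0,-0.05,0,0,0,0,0,0,-0.05,0])

```text
t: 24.38
ee_pos: [0.4665, -0.3078, 0.0413]
eef_rot: [180.0, -0.3, 113.4]
contact_force: [-1.9, -0.3, 2.0]
finger_gap: 0.0554
```

```bash
python3 st.py; python3 - <<'E'
from h import *
print(r.state()['ft_torque'],r.state()['joint_torque'][6])
a,d=capture("wrist"); cv2.imwrite("pics/w7.png",cv2.resize(a[140:280,160:360],None,fx=3.5,fy=3.5,interpolation=cv2.INTER_CUBIC))
E
```

```text
24.38 J [ 26.8  29.3   4.2 110.8  -3.5  40.2  56.5] P [ 0.4665 -0.3078  0.0413] R [180.   -0.3 113.4] F [-1.9 -0.3  2. ] g 0.0554
[ 0.08059806  0.21667642 -1.21037989] 0.7453630864620209
```

View pics/w7.png

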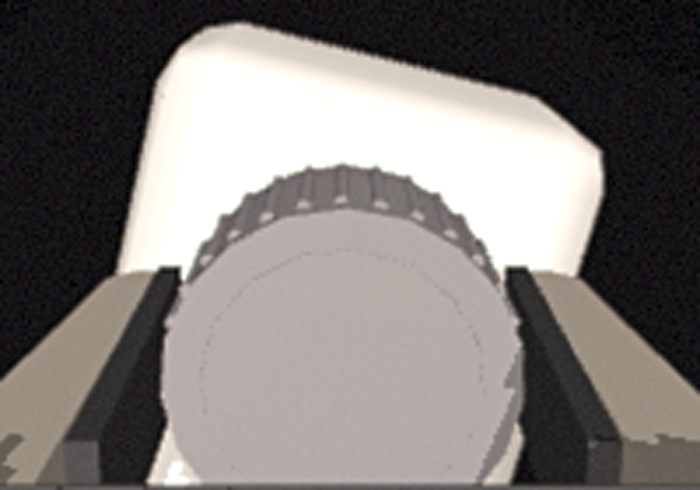

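1.2 Nm of resistance means it has stopped, so I'll try clockwise.

send_rows(commands=[0,0,0,0,0,0.05,0,0,0,0,0,0,0.07,0,0,0,0,0,0,0.07,0,0,0,0,0,0,0.07,0,0,0,0,0,0,0.07,0,0,0,0,0,0,0.07,0,0,0,0,0,0,0.05,0])

```text
t: 25.02
ee_pos: [0.4676, -0.3074, 0.0413]
eef_rot: [-179.9, -0.2, 87.6]
contact_force: [1.1, 0.7, 2.1]
finger_gap: 0.0554
```

```bash
python3 st.py; python3 - <<'E'
from h import *
print(r.state()['ft_torque'],r.state()['joint_torque'][6])
E
```

```text
25.02 J [ 21.5  29.5  10.8 111.1  -8.4  40.2  34.9] P [ 0.4676 -0.3074  0.0413] R [-179.9   -0.2   87.6] F [1.1 0.7 2.1] g 0.0554
[ 0.12735753 -0.06205244  0.07677125] 0.34216384403407574
```

send_rows(commands=[0,0,0,0,0,0.075,0,0,0,0,0,0,0.075,0,0,0,0,0,0,0.075,0,0,0,0,0,0,0.075,0,0,0,0,0,0,0.075,0,0,0,0,0,0,0.075,0,0,0,0,0,0,0.075,0,0,0,0,0,0,0,0])

```text
t: 25.68
ee_pos: [0.4677, -0.3075, 0.0413]
eef_rot: [-179.9, -0.1, 57.6]
contact_force: [0.4, 0.1, 3.1]
finger_gap: 0.0554
```

```bash
python3 st.py; python3 - <<'E'
from h import *
print(r.state()['ft_torque'],r.state()['joint_torque'][6])
E
```

```text
25.68 J [ 15.5  30.1  18.4 111.5 -14.3  40.7  10.1] P [ 0.4677 -0.3075  0.0413] R [-1.799e+02 -1.000e-01  5.760e+01] F [0.4 0.1 3.1] g 0.0554
[ 0.01681838 -0.15250581 -0.07256854] -0.6264203600585461
```

send_rows(commands=[0,0,0,0,0,0.075,0,0,0,0,0,0,0.075,0,0,0,0,0,0,0.075,0,0,0,0,0,0,0.075,0,0,0,0,0,0,0.075,0,0,0,0,0,0,0,0,0,0,0,0,0,0,0])

```text
t: 26.27
ee_pos: [0.4678, -0.3076, 0.0414]
eef_rot: [-179.9, -0.1, 36.4]
contact_force: [0.2, 0.4, 4.1]
finger_gap: 0.0554
```

```bash
python3 st.py; python3 - <<'E'
from h import *
print(r.state()['ft_torque'],r.state()['joint_torque'][6])
E
```

```text
26.27 J [ 11.4  30.8  23.8 111.8 -18.5  41.2  -7.3] P [ 0.4678 -0.3076  0.0414] R [-1.799e+02 -1.000e-01  3.640e+01] F [0.2 0.4 4.1] g 0.0554
[ 0.09607027 -0.17253943 -0.07419196] -0.10698961559683084
```

send_rows(commands=[0,0,-0.15,0,0,0,0,0,0,-0.3,0,0,0,0,0,0,-0.4,0,0,0,0])

```text
t: 26.52
ee_pos: [0.4666, -0.3074, 0.0494]
eef_rot: [-179.7, -0.0, 36.3]
contact_force: [0.2, -0.3, -0.3]
finger_gap: 0.0559
```

```bash
python3 st.py
```

```text
26.52 J [ 11.1  30.   24.2 111.7 -18.   42.2  -7.8] P [ 0.4666 -0.3074  0.0494] R [-179.7   -0.    36.3] F [ 0.2 -0.3 -0.3] g 0.0559
```

No resistance, so I'll carry on lifting to about 10 cm.

send_rows(commands=[0,0,-1,0,0,0,0,0,0,-1.2,0,0,0,0,0,0,-1.3,0,0,0,0,0,0,-1.3,0,0,0,0,0,0,-1.3,0,0,0,0,0,0,-1.3,0,0,0,0,0,0,-1,0,0,0,0,0,0,-0.7,0,0,0,0,0,0,0,0,0,0,0,0,0,0,0,0,0,0])

```text
t: 27.35
ee_pos: [0.4676, -0.3079, 0.141]
eef_rot: [-179.8, -0.1, 36.2]
contact_force: [-0.2, 0.7, -0.5]
finger_gap: 0.0554
```

```bash
python3 st.py; python3 - <<'E'
from h import *
p=camera_params("side");a,d=capture("side"); cv2.imwrite("pics/s11.png",a); W=cloud(p,d)
m=(W[...,0]>.42)&(W[...,0]<.52)&(W[...,1]>-.36)&(W[...,1]<-.26); z=W[m][:,2]; print(np.histogram(z,bins=np.arange(.05,.26,.01)))
a,d=capture("top"); cv2.imwrite("pics/t11.png",a)
E
```

```text
27.35 J [  8.   22.5  27.6 108.5 -13.1  52.2 -11.8] P [ 0.4676 -0.3079  0.141 ] R [-1.798e+02 -1.000e-01  3.620e+01] F [-0.2  0.7 -0.5] g 0.0554
(array([ 92, 173,  57,   0,   0,   0,   0,   0,   0,   0,   0,  23,  39,
        46,  73,  31,  34,  32,  29,   7]), array([0.05, 0.06, 0.07, 0.08, 0.09, 0.1 , 0.11, 0.12, 0.13, 0.14, 0.15,
       0.16, 0.17, 0.18, 0.19, 0.2 , 0.21, 0.22, 0.23, 0.24, 0.25]))
```

View pics/s11.png

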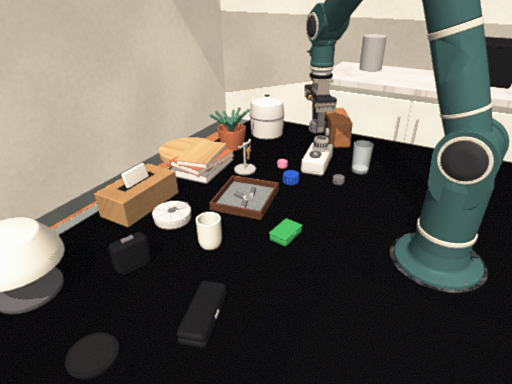

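View pics/t11.png

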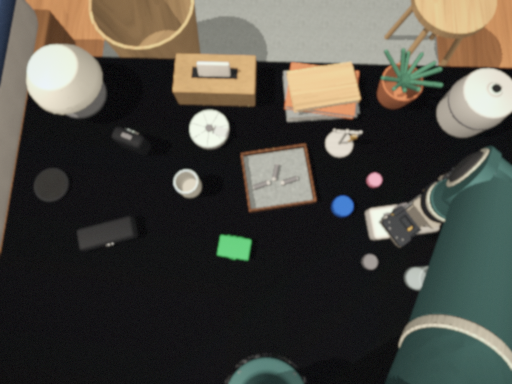

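```bash
python3 - <<'E'
from h import *
T0=np.load("pics/topW.npy"); S0=np.load("pics/sideW.npy")
for n,W0 in(("top",T0),("side",S0)):
    p=camera_params(n);a,d=capture(n);W=cloud(p,d)
    for k,b in dict(tablet=(.3,.46,.03,.16,.015,.034),disp=(.62,.8,.1,.27,.02,.04),case=(.35,.52,.3,.55,.02,.05),clock=(.6,.74,.33,.46,.03,.1),key=(.62,.75,-.26,-.14,.004,.12),glass=(.25,.38,-.45,-.3,.02,.12),cuprim=(.49,.62,.16,.29,.079,.09)).items():
        f=lambda W:W[(W[...,0]>b[0])&(W[...,0]<b[1])&(W[...,1]>b[2])&(W[...,1]<b[3])&(W[...,2]>b[4])&(W[...,2]<b[5])]
        q0,q1=f(W0),f(W); print(n,k,q0.mean(0).round(4),q1.mean(0).round(4),end=" ")
        if k=="cuprim": 
            for q in (q0,q1): print(np.linalg.lstsq(np.c_[q[:,:2]-q[:,:2].mean(0),np.ones(len(q))],q[:,2],rcond=None)[0].round(3))
        else: print()
E
python3 st.py
```

```text
top tablet [0.3894 0.0966 0.0265] [0.3894 0.0966 0.0266] 
top disp [0.7258 0.184  0.0298] [0.7257 0.1837 0.0299] 
top case [0.4157 0.4437 0.0375] [0.4157 0.4438 0.0375] 
top clock [0.6692 0.3903 0.0753] [0.6694 0.3904 0.0752] 
top key [ 0.6958 -0.1967  0.0277] [ 0.6958 -0.1969  0.0277] 
top glass [ 0.3221 -0.4033  0.07  ] [ 0.3266 -0.3746  0.0652] 
top cuprim [0.5531 0.229  0.0834] [0.5555 0.2295 0.0838] [-0.005 -0.008  0.083]
[0.    0.008 0.084]
side tablet [0.3853 0.1052 0.0257] [0.3854 0.1049 0.0258] 
side disp [0.7213 0.192  0.0294] [0.7213 0.1917 0.0292] 
side case [0.409  0.4591 0.0372] [0.409  0.4592 0.0372] 
side clock [0.6643 0.4084 0.0651] [0.6644 0.4084 0.0653] 
side key [ 0.6976 -0.1953  0.0355] [ 0.6968 -0.1952  0.0356] 
side glass [ 0.3183 -0.3847  0.0714] [ 0.3184 -0.3852  0.0714] 
side cuprim [0.5513 0.2312 0.083 ] [0.5533 0.2322 0.0827] [-0.002 -0.006  0.083]
[ 0.006 -0.002  0.083]
27.55 J [  8.   22.6  27.6 108.6 -13.1  52.2 -11.8] P [ 0.4669 -0.3076  0.1399] R [-179.7   -0.    36.2] F [ 0.6 -0.6  0.2] g 0.0555
```

Everything checks out. The top camera's glass reading differs only because the arm is in the way; the side view shows the glass unmoved. Handing in.

```bash
python3 -c "
from rig import r
print(r.close_job())"
```

```text
the job is handed in; nothing more can be done
None
```

The job is done and handed in at about 27.6 s of the 67 s allowed. It reports no verdict, so what follows is from my own last checks.

- **Cells and cup:** All three cells lie in the tray. The empty cup stands upright and let go, close to where it started. Its rim is level to within about 0.5°.
- **Cap:** The thread is left-hand. Anticlockwise it stopped dead at about 1.2 Nm. Clockwise it turned easily by an estimated 66–77° (1.15–1.35 rad) and lifted off freely. The gripper still holds it (gap 55 mm), and its lower edge is about 85 mm above the neck rim, about 10 cm above its seat.
- **Bystanders:** The cameras show none of them moved by more than about 1 mm. The top view disagreed on the water glass only because the arm was in the way; the side view shows it unmoved.

**What went wrong:** My first grip on the cap closed on air just above it. The visible fingertips turned out to be about 26 mm behind the reported tool point. I re-measured, reopened and gripped lower, and nothing was disturbed.

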